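# Unload the tested microphone heads from the noise-test jig

## Task

Unload the noise-test jig: crank its hood all the way back, then for every microphone head in it press the release button in front of its socket fully down, twist the head a quarter turn counter-clockwise and lift it off, and stand the head upright in the grey storage tray. When all heads are in the tray, crank the hood all the way forward again, and leave the other things on the bench alone.

Things in the scene. Friction and masses are not known exactly. Their poses are not given: they have to be found in the camera images.
- test_jig: Noise-test jig for microphone heads, fixed to the bench: dark steel base plate, 440 x 130 mm, its top 30 mm above the bench. Origin on the bench under the middle of the three sockets; its -x axis points roughly to the robot (the button side), +y to the left. The three bayonet sockets stand in a row along its y. The grey hood slides along its x; the crank stands at its right end (-y).
- socket_0 (a point): Floor centre of the left bayonet socket: ring 66 mm across, rim 13 mm above this point, sockets 95 mm apart; may be empty. Lips hold the head's lugs down. With the button down the head turns counter-clockwise seen from above; 65 to 110 degrees from its seated position the lugs are clear (stop at about 115) and it lifts straight out, clear of the rim after 15 mm.
- button_0_top (a point): Top centre of the round grey release button (18 mm across) of the left socket, 48 mm in front of the socket's axis, 46 mm above the bench when up. It moves straight down 9 mm against about 3 N and stays down where it is left (no spring).
- button_0 (a joint): Travel of the left socket's release button in m: 0 up (the head is locked against turning), 0.009 fully down on its stop (lock pin withdrawn).
- socket_1 (a point): Floor centre of the middle bayonet socket: ring 66 mm across, rim 13 mm above this point, sockets 95 mm apart; may be empty. Lips hold the head's lugs down. With the button down the head turns counter-clockwise seen from above; 65 to 110 degrees from its seated position the lugs are clear (stop at about 115) and it lifts straight out, clear of the rim after 15 mm.
- button_1_top (a point): Top centre of the round grey release button (18 mm across) of the middle socket, 48 mm in front of the socket's axis, 46 mm above the bench when up. It moves straight down 9 mm against about 3 N and stays down where it is left (no spring).
- button_1 (a joint): Travel of the middle socket's release button in m: 0 up (the head is locked against turning), 0.009 fully down on its stop (lock pin withdrawn).
- socket_2 (a point): Floor centre of the right bayonet socket: ring 66 mm across, rim 13 mm above this point, sockets 95 mm apart; may be empty. Lips hold the head's lugs down. With the button down the head turns counter-clockwise seen from above; 65 to 110 degrees from its seated position the lugs are clear (stop at about 115) and it lifts straight out, clear of the rim after 15 mm.
- button_2_top (a point): Top centre of the round grey release button (18 mm across) of the right socket, 48 mm in front of the socket's axis, 46 mm above the bench when up. It moves straight down 9 mm against about 3 N and stays down where it is left (no spring).
- button_2 (a joint): Travel of the right socket's release button in m: 0 up (the head is locked against turning), 0.009 fully down on its stop (lock pin withdrawn).
- crank (a joint): Angle of the hand crank in rad: 0 = hood fully forward over the sockets, 12.57 (two full turns clockwise seen from above) = hood fully back; a hard stop at both ends. Starts up to 1.2 rad from 0. Vertical axis, light to turn (under 5 N at the knob), stays where it is left.
- crank_knob (a point): Centre of the crank's upright black knob, 18 mm across, 44 mm tall, freely spinning on its pin; its foot is on the crank arm 22 mm below this point, nothing else is near it. Goes round with the crank at 36 mm radius.
- crank_axis (a point): Point on the crank's axis at the height of the knob's centre, 114 mm above the bench.
- hood (a joint): Position of the sheet-metal hood in m, geared to the crank (8.75 mm per rad): 0 forward over the sockets, 0.11 fully back (+x of the jig). The hood is 302 mm wide, 85 mm deep, its top 118 mm above the bench, open in front and below; fully back its front edge is 73 mm behind the socket axes.
- head_0_mid (a point): Microphone head 0 (all alike; it may be absent), at its centre, half-way up: black, round, 40 mm across, 72 mm tall, 120 g, z up. Straight 40 mm sides from 16 to 60 mm above its underside; below, a 37 mm neck with two lugs at the very bottom along its x axis, 52 mm over both. Seated, its underside is on the socket floor and its x axis is parallel to the jig's.
- head_1_mid (a point): Microphone head 1 (all alike; it may be absent), at its centre, half-way up: black, round, 40 mm across, 72 mm tall, 120 g, z up. Straight 40 mm sides from 16 to 60 mm above its underside; below, a 37 mm neck with two lugs at the very bottom along its x axis, 52 mm over both. Seated, its underside is on the socket floor and its x axis is parallel to the jig's.
- head_2_mid (a point): Microphone head 2 (all alike; it may be absent), at its centre, half-way up: black, round, 40 mm across, 72 mm tall, 120 g, z up. Straight 40 mm sides from 16 to 60 mm above its underside; below, a 37 mm neck with two lugs at the very bottom along its x axis, 52 mm over both. Seated, its underside is on the socket floor and its x axis is parallel to the jig's.
- tray_in (a point): Centre of the inner floor (black rubber, 6 mm above the bench) of the open grey storage tray, 270 x 110 x 26 mm, walls 4 mm, long side along its x. It is loose (0.7 kg) and can get shifted, also with heads in it.
- bell: Bystander, leave alone: black bell-shaped microphone housing, 55 mm across, 91 mm tall. Origin at its underside.
- tape: Bystander, leave alone: yellow roll of tape lying flat, 63 mm across, 19 mm tall. Origin at its underside.
- driver: Bystander, leave alone: small screwdriver lying, 140 mm long. Origin at its underside.
- ring_mount: Bystander, leave alone: small nickel stepped ring, 32 mm across, 28 mm tall. Origin at its underside.
- tall_mic: Bystander, leave alone: gold standing microphone, 60 mm across, 160 mm tall. Origin at its underside.
There are look-alikes about, which are no part of the job. What is shaped like the part that bears head_2_mid but blue or purple is not meant.

How it is judged:
By the outcome, as a careful person would: the job done as asked, in the order asked, and still so for the second after the job is handed in, with the robot touching nothing.
Of head_0, head_1, head_2 only 2 to 3 are there at a start; the rules pass over those that are not, and their reading is None.
At some moment in a run one of tray may be knocked a few centimetres aside while the robot is not near it.
It also fails if it takes over 210 s, if anything falls off the work surface, if the arm or the gripper's body presses on something with over 40 N, if the wrist force passes 120 N, or if a joint passes its speed limit or range.

## Robot

A 6-joint arm with a two-finger parallel gripper is mounted at the origin on a cart in front of the work surface, level with it; the furniture and walls round the work are solid. World frame = base frame: x ahead of the robot, y to its left, z up, the work surface at z = 0. Lengths are in m, angles in rad, forces in N, time in s.
With the tool pointing down it reaches from about 0.375 to 0.975 m from the base axis. Payload 3.8 kg.
Tool frame: the origin (TCP) lies on the mounting face of the last link; the fingertips stand 173 mm ahead of it and the grasp point (between the pads) lies 155 mm ahead of it; z points along the fingers, y is the direction in which the jaws open and shut (so a half turn about z gives the same grasp; the last joint's range is limited). The gripper opens to 85 mm and grips with 20 to 120 N. Pads are 22 mm wide; open, the fingers measure 114 mm over their backs; the gripper's body (76 mm by 85 mm) begins 54 mm behind the grasp point. The pads swing forward as they close: fully open they stand 13 mm farther back than shut.
Start: joints at [-1.148, 0.264, 1.604, -0, 1.274, -0.037], TCP at [0.3, -0.605, 0.405] pointing down, gripper open.
Joint ranges: [-2.63, 2.63], [-0.94, 2.18], [0.31, 2.57], [-1.31, 4.45], [0, 2.66], [-2.55, 2.55]. Speed limits (rad/s): [2.57, 2.57, 3.14, 3.14, 3.14, 3.14].

## Interface

Orientations are given as a rotation vector (axis times angle).
In Python, from workcell import bot gives the robot as it stands.
- The arm moves only by the shell command python3 -m jog 'ROWS' [FORCE]. ROWS is JSON, a list that holds one entry, the list of rows, each a list of 7 numbers: the closure, from 0 (fully open) to 1 (shut), then the shift along the tool's x, y, z in cm, then the turn, a rotation vector about the tool's x, y, z in rad. A call has 1 to 12 rows; each row is the pose to reach, as a shift and turn from the pose commanded when the call began, along the tool's axes at that moment; what a row does not reach only later rows make up. A row lasts 1/8 s, in which the tool goes at most 62.5 mm and 10.7 degrees, less where a joint would pass 70% of its speed; a pose out of reach is approached as far as the arm can. A call with a gripper value outside its range is refused whole. The fingers move at their own pace and stop on an object; FORCE is the grip in N (left out, the last holds). Time passes only in rows, so rows that repeat a pose let the fingers close. It gives the time, the measured TCP pose, the force and the opening at its end, in the units of the state.
- bot.read_state(): the state, without advancing time (a new reading comes with each control period).
- bot.read_camera(name): name is "side" or "top"; returns the picture (384x512x3 uint8, red, green, blue); there is no depth.
- bot.camera_model(name): a dict with "intrinsics" (3x3 intrinsics, pixels), "rvec" (rotation vector, rad) and "tvec" (3), from world to camera coordinates, as OpenCV has them. Camera axes: x right, y down, z forward; pixel columns grow to the right and rows downward; lengths in m; the calibration is good to about 2 mm. A picture is of the moment at which its call begins. camera_model takes no time and is no camera call.
- bot.finish_job(): hands the job in, once; it reports no verdict.
The state is a dict: "time": time; "q": joint angles; "joint_vel": joint speeds; "joint_torque": joint torques, N m; "tool_pos": TCP position; "tcp_rot": TCP orientation; "wrist_force": force on the tool from outside, world axes, zero at the start; "torque": the same for the moment, N m; "width": opening from 0.0 (shut) to 1.0 (fully open).
Only numpy, scipy, OpenCV 4.12 (cv2) and the standard library are available. Lean on these libraries where they do the work, as an engineer would, in place of code of your own. Each camera call takes 0.05 s, during which the arm holds its last target.

## Working session

There is one attempt and no reset: what is moved stays moved. The work goes in short steps, Python scripts to look and compute and a shell command to move; the robot and the scene stay as the last step left them, time stands still between calls to the robot, and variables do not carry over. Pictures are saved under pics/ and viewed, and the job is handed in when it is done.

```bash
ls -la; mkdir -p pics; cat > h.py <<'E'
import numpy as np,cv2
from workcell import bot
def cam(n):
    m=bot.camera_model(n);K=np.array(m['intrinsics'],float);R=cv2.Rodrigues(np.array(m['rvec'],float))[0];t=np.array(m['tvec'],float).ravel()
    return K,R,t
def ray(n,u,v):
    K,R,t=cam(n);d=R.T@np.linalg.inv(K)@np.array([u,v,1.]);return -R.T@t,d/np.linalg.norm(d)
def onz(n,u,v,z):
    c,d=ray(n,u,v);return c+d*(z-c[2])/d[2]
def proj(n,p):
    K,R,t=cam(n);q=K@(R@np.array(p,float)+t);return q[:2]/q[2]
def two(u1,v1,u2,v2):
    a,d=ray('top',u1,v1);b,e=ray('side',u2,v2)
    s=np.linalg.lstsq(np.c_[d,-e],b-a,rcond=None)[0];p=a+s[0]*d;q=b+s[1]*e
    return (p+q)/2,np.linalg.norm(p-q)
def snap(n,name,crop=None,scale=1):
    im=bot.read_camera(n);cv2.imwrite('pics/raw_'+name,im[:,:,::-1])
    if crop: im=im[crop[1]:crop[3],crop[0]:crop[2]]
    if scale!=1: im=cv2.resize(im,None,fx=scale,fy=scale,interpolation=cv2.INTER_CUBIC)
    cv2.imwrite('pics/'+name,im[:,:,::-1]);return im
E
python3 - <<'E'
from h import *
np.set_printoptions(precision=4,suppress=True)
snap('top','t0.png',scale=1.5);snap('side','s0.png',scale=1.5)
for n in('top','side'):
    K,R,t=cam(n);print(n,K.tolist(),(-R.T@t),R[2])
print(bot.read_state())
E
```

```text
total 12
drwxr-xr-x  3 agent agent 4096 Dec  7 15:21 .
drwxr-xr-x 23 root  root  4096 Dec  7 15:21 ..
drwxr-xr-x  2 agent agent 4096 Dec  7 15:21 pics
top [[403.3382170421376, 0.0, 257.43894411550093], [0.0, 403.3382170421376, 190.61039089988395], [0.0, 0.0, 1.0]] [ 0.3447 -0.082   1.2226] [ 0.2106  0.0198 -0.9774]
side [[417.9595436147117, 0.0, 250.17624834467262], [0.0, 417.9595436147117, 192.32687787990278], [0.0, 0.0, 1.0]] [0.09   0.8937 0.6819] [ 0.3846 -0.7957 -0.4679]
{'time': 0.1, 'q': array([-1.1479,  0.2647,  1.6053, -0.    ,  1.2737, -0.0369]), 'joint_vel': array([ 0.    , -0.003 , -0.0012,  0.0005,  0.0004,  0.0005]), 'joint_torque': array([  0.0004, -51.6709, -36.859 ,  -0.    ,   0.0063,  -0.    ]), 'tool_pos': array([ 0.2994, -0.6046,  0.4035]), 'tcp_rot': array([-3.057 , -0.7154,  0.0006]), 'wrist_force': array([-0.2058,  0.2189, -0.8462]), 'torque': array([0.0264, 0.0054, 0.0219]), 'width': 0.9985060158780126}
```

View pics/t0.png

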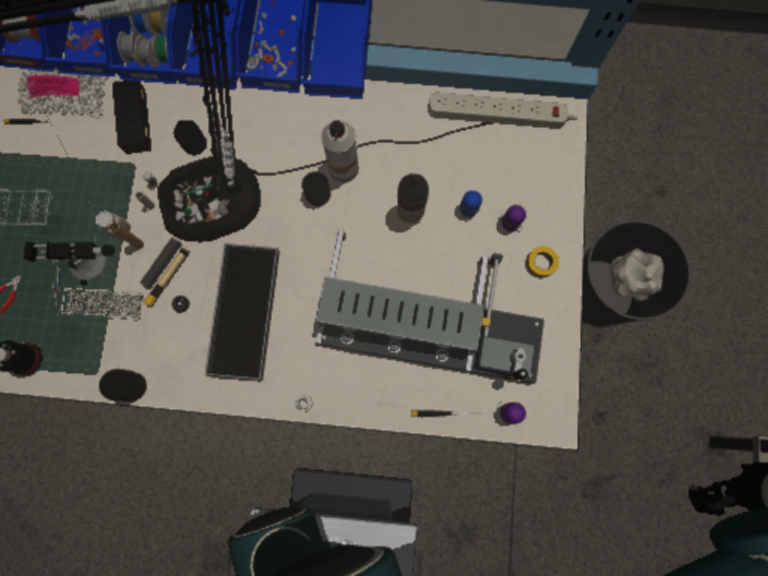

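View pics/s0.png

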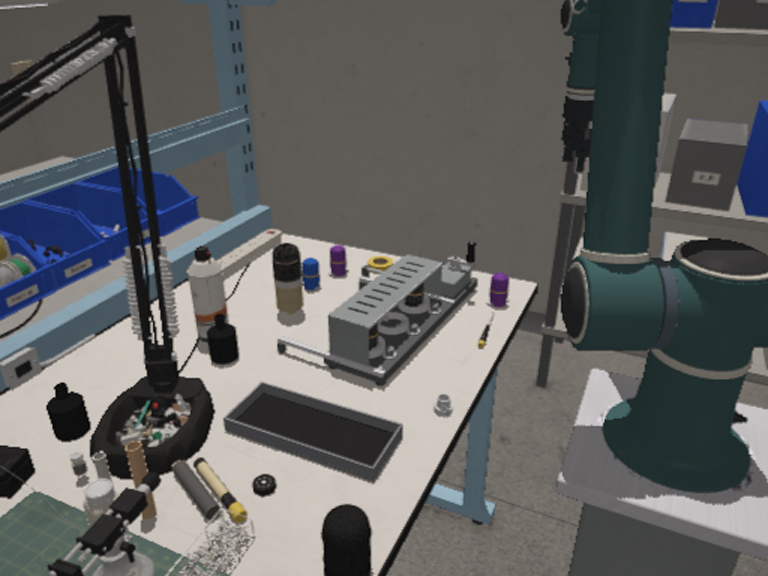

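The top view shows the jig's grey hood at about (400,315), the crank near (520,360) and the tray at (243,312). Purple and blue look-alike heads stand at (471,203), (514,217) and (513,412). Next I'll enlarge the jig.

```bash
python3 - <<'E'
from h import *
im=cv2.imread('pics/raw_t0.png');a=cv2.resize(im[180:265,200:375],None,fx=4.5,fy=4.5,interpolation=cv2.INTER_CUBIC)
a=np.clip(a.astype(float)*1.6,0,255);cv2.imwrite('pics/t0c.png',a)
im=cv2.imread('pics/raw_s0.png');a=cv2.resize(im[150:260,180:360],None,fx=4.4,fy=4.4,interpolation=cv2.INTER_CUBIC)
a=np.clip(a.astype(float)*1.6,0,255);cv2.imwrite('pics/s0c.png',a)
E
```

```text
[ WARN:0@0.627] global loadsave.cpp:1063 imwrite_ Unsupported depth image for selected encoder is fallbacked to CV_8U.
```

View pics/t0c.png

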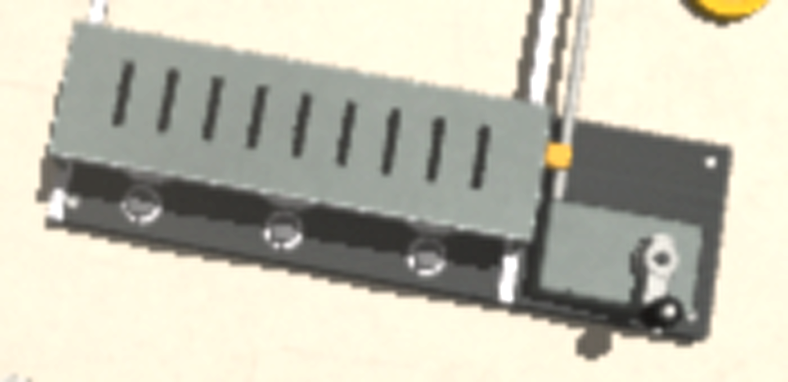

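View pics/s0c.png

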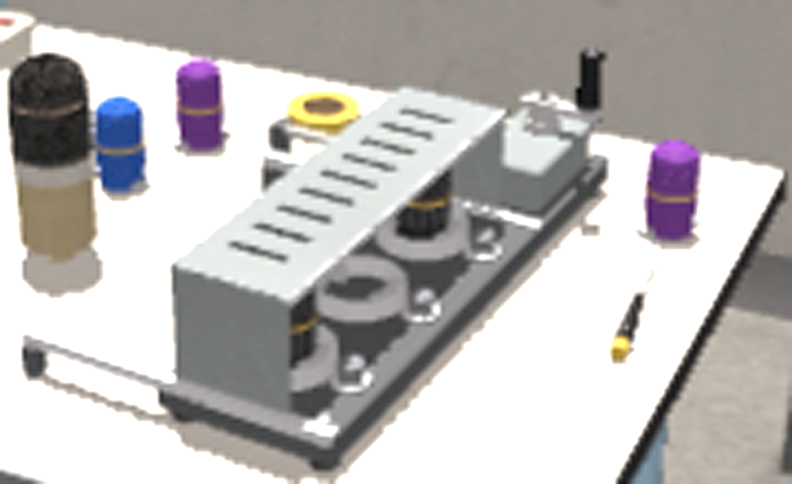

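The enlarged side view shows black heads with gold bands in the left and right sockets. The middle socket looks empty. The buttons are at about (140,205), (283,232) and (427,258) in the top crop, and the crank knob is at (665,312).

```bash
python3 - <<'E'
from h import *
np.set_printoptions(precision=4,suppress=True)
im=cv2.imread('pics/raw_t0.png');im2=cv2.imread('pics/raw_s0.png')
o=np.array([200,180.])
B=[onz('top',*(np.array(p)/4.5+o),0.046) for p in((140,205),(283,232),(427,258))]
for b in B: print('btn',b)
print(np.linalg.norm(B[1]-B[0]),np.linalg.norm(B[2]-B[1]))
yx=(B[0]-B[2])[:2];yx/=np.linalg.norm(yx);xx=np.array([yx[1],-yx[0]]);print('jig x',xx,'yaw deg',np.degrees(np.arctan2(xx[1],xx[0])))
S=[b[:2]+0.048*xx for b in B];print('sockets',S)
# knob two views: top of knob
t=np.array((667,312))/4.5+o; s=np.array((592,52))/4.4+np.array([180,150])
print('knob top z.136',onz('top',*t,0.136),'2view',two(*t,*s))
print('pivot',onz('top',*(np.array((660,258))/4.5+o),0.100))
# tray corners
for p in((225,245),(278,249),(262,380),(207,376)): print('tray rim',onz('top',p[0]/1.5,p[1]/1.5,0.026))
E
```

```text
btn [0.4865 0.0085 0.046 ]
btn [ 0.478  -0.0858  0.046 ]
btn [ 0.4702 -0.1801  0.046 ]
0.09469645339404888 0.09464269112056992
jig x [ 0.9963 -0.0859] yaw deg -4.927218841239791
sockets [array([0.5343, 0.0044]), array([ 0.5258, -0.0899]), array([ 0.5181, -0.1842])]
knob top z.136 [ 0.4425 -0.317   0.136 ] 2view (array([ 0.4428, -0.3173,  0.1341]), np.float64(0.0002697011329298562))
pivot [ 0.4784 -0.3188  0.1   ]
tray rim [0.656 0.28  0.026]
tray rim [0.6581 0.1705 0.026 ]
tray rim [0.3914 0.166  0.026 ]
tray rim [0.3887 0.2743 0.026 ]
```

```bash
cat >> h.py <<'E'
from scipy.spatial.transform import Rotation as Ro
def go(g,phi,L=0.155):
    """g grasp point world, phi tool-x yaw deg, tool down -> row numbers"""
    s=bot.read_state();R0=Ro.from_rotvec(s['tcp_rot']).as_matrix()
    p=np.radians(phi);R1=np.array([[np.cos(p),np.sin(p),0],[np.sin(p),-np.cos(p),0],[0,0,-1]])
    t=np.array(g,float)+[0,0,L]
    print('shift cm',np.round(100*R0.T@(t-s['tool_pos']),2),'turn',np.round(Ro.from_matrix(R0.T@R1).as_rotvec(),3))
def st():
    s=bot.read_state();R0=Ro.from_rotvec(s['tcp_rot']).as_matrix()
    print('t',round(s['time'],2),'grasp',np.round(s['tool_pos']+.155*R0[:,2],4),'phi',round(np.degrees(np.arctan2(R0[1,0],R0[0,0])),2),'zax',np.round(R0[:,2],3),'F',np.round(s['wrist_force'],1),'M',np.round(s['torque'],2),'w',round(s['width'],3),'q',np.round(s['q'],2))
E
python3 -c "
from h import *
st();go([.4427,-.317,.205],90)"
```

```text
t 0.1 grasp [ 0.2993 -0.6043  0.2485] phi 26.34 zax [-0.001  0.002 -1.   ] F [-0.2  0.2 -0.8] M [0.03 0.01 0.02] w 0.999 q [-1.15  0.26  1.61 -0.    1.27 -0.04]
shift cm [ 25.6  -19.41   4.39] turn [-2.000e-03 -1.000e-03 -1.111e+00]
```

```bash
python3 -m jog '[[[0.3,13,-10,0,0,0,-0.5],[0.4,25.6,-19.4,2,0,0,-1.111],[0.4,25.6,-19.4,4.4,0,0,-1.111],[0.4,25.6,-19.4,4.4,0,0,-1.111],[0.4,25.6,-19.4,4.4,0,0,-1.111],[0.4,25.6,-19.4,4.4,0,0,-1.111],[0.4,25.6,-19.4,4.4,0,0,-1.111],[0.4,25.6,-19.4,4.4,0,0,-1.111],[0.4,25.6,-19.4,4.4,0,0,-1.111],[0.4,25.6,-19.4,4.4,0,0,-1.111]]]' 20; python3 -c "
from h import *
st();go([.4427,-.317,.118],90)
snap('top','t1.png',(200,150,400,290),4);snap('side','s1.png',(230,100,400,260),4)"
```

```text
time: 1.35
tool_pos: [0.4425, -0.3183, 0.3608]
tcp_rot: [2.224, 2.219, -0.0]
wrist_force: [-0.8, -0.5, -0.3]
width: 0.599
t 1.35 grasp [ 0.4425 -0.3184  0.2058] phi 89.87 zax [ 0. -0. -1.] F [-0.8 -0.5 -0.3] M [-0.04 -0.07  0.06] w 0.599 q [-0.67  0.05  1.93 -0.    1.16 -0.67]
shift cm [0.13 0.02 8.78] turn [ 0.     0.    -0.002]
```

View pics/t1.png

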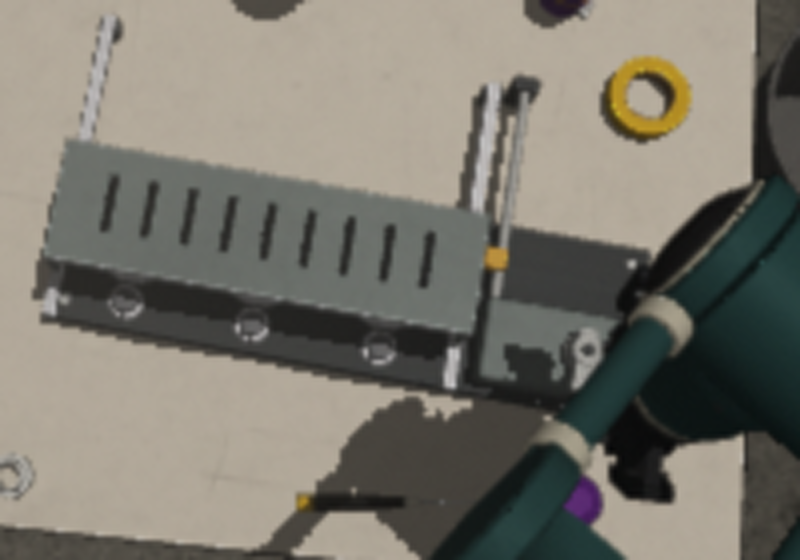

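View pics/s1.png

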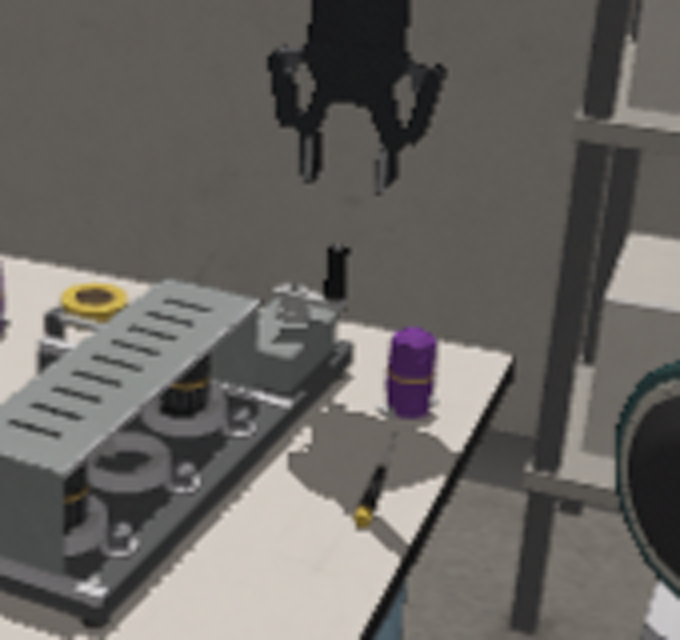

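The gripper is centred above the knob, which sits at about (337,275) in the side crop. I'll descend and grip.

```bash
python3 -m jog '[[[0.4,0.13,0,4,0,0,0],[0.4,0.13,0,7,0,0,0],[0.4,0.13,0,8.8,0,0,0],[0.4,0.13,0,8.8,0,0,0],[1,0.13,0,8.8,0,0,0],[1,0.13,0,8.8,0,0,0],[1,0.13,0,8.8,0,0,0],[1,0.13,0,8.8,0,0,0]]]' 20; python3 -c "
from h import *
st()
snap('side','s2.png',(230,100,400,260),4)"
```

```text
time: 2.45
tool_pos: [0.4443, -0.3168, 0.2746]
tcp_rot: [2.218, 2.217, 0.002]
wrist_force: [6.1, -0.6, -0.7]
width: 0.204
t 2.45 grasp [ 0.4451 -0.3172  0.1196] phi 89.99 zax [ 0.005 -0.003 -1.   ] F [ 6.1 -0.6 -0.7] M [-0.03 -0.67 -0.01] w 0.204 q [-0.67  0.14  2.01  0.    0.99 -0.67]
```

View pics/s2.png

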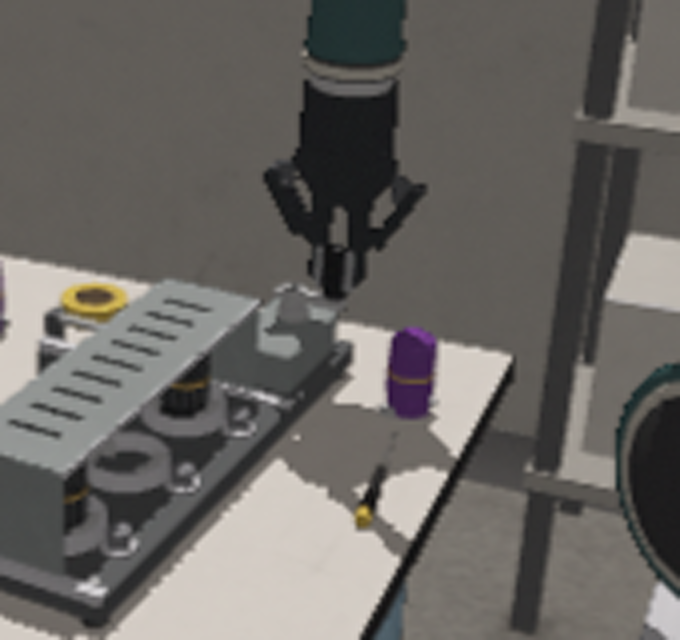

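```bash
cat >> h.py <<'E'
def circ(a0,steps,d=-1,r=3.6,off=(0,0)):
    for k in steps:
        a=np.radians(a0+d*k);b=np.radians(a0)
        X=r*(np.cos(a)-np.cos(b))+off[0];Y=r*(np.sin(a)-np.sin(b))+off[1]
        print(k,'[1,%.2f,%.2f,0,0,0,0]'%(Y,X))
E
python3 -c "
from h import *
circ(177.3,range(15,181,15),off=(.15,0))"
```

```text
15 [1,0.92,0.32,0,0,0,0]
30 [1,1.78,0.72,0,0,0,0]
45 [1,2.49,1.32,0,0,0,0]
60 [1,3.03,2.09,0,0,0,0]
75 [1,3.35,2.98,0,0,0,0]
90 [1,3.43,3.92,0,0,0,0]
105 [1,3.26,4.84,0,0,0,0]
120 [1,2.86,5.69,0,0,0,0]
135 [1,2.25,6.41,0,0,0,0]
150 [1,1.48,6.95,0,0,0,0]
165 [1,0.60,7.26,0,0,0,0]
180 [1,-0.34,7.34,0,0,0,0]
```

```bash
python3 -m jog '[[[1,0.92,0.32,0,0,0,0],[1,1.78,0.72,0,0,0,0],[1,2.49,1.32,0,0,0,0],[1,3.03,2.09,0,0,0,0],[1,3.35,2.98,0,0,0,0],[1,3.43,3.92,0,0,0,0],[1,3.43,3.92,0,0,0,0]]]' 20; python3 -c "
from h import *
st()
snap('side','s3.png',(230,100,400,260),4)"
```

```text
time: 3.38
tool_pos: [0.4833, -0.2832, 0.2745]
tcp_rot: [2.215, 2.219, -0.003]
wrist_force: [0.7, -8.0, 4.7]
width: 0.2
t 3.38 grasp [ 0.4838 -0.2841  0.1195] phi 90.09 zax [ 0.003 -0.006 -1.   ] F [ 0.7 -8.   4.7] M [-1.33  0.02 -0.  ] w 0.2 q [-0.57  0.16  1.98 -0.    0.99 -0.57]
```

View pics/s3.png

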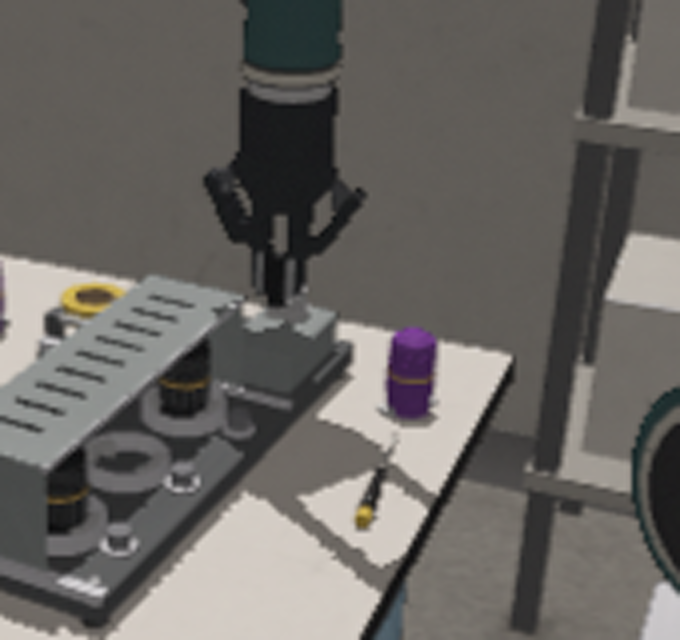

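```bash
python3 -c "
from h import *
circ(86,range(20,241,20),off=(0,-.2))"
```

```text
20 [1,-0.50,1.21,0,0,0,0]
40 [1,-1.20,2.25,0,0,0,0]
60 [1,-2.21,2.98,0,0,0,0]
80 [1,-3.41,3.33,0,0,0,0]
100 [1,-4.66,3.24,0,0,0,0]
120 [1,-5.80,2.73,0,0,0,0]
140 [1,-6.70,1.86,0,0,0,0]
160 [1,-7.25,0.74,0,0,0,0]
180 [1,-7.38,-0.50,0,0,0,0]
200 [1,-7.08,-1.72,0,0,0,0]
220 [1,-6.38,-2.75,0,0,0,0]
240 [1,-5.37,-3.49,0,0,0,0]
```

```bash
python3 -m jog '[[[1,-0.50,1.21,0,0,0,0],[1,-1.20,2.25,0,0,0,0],[1,-2.21,2.98,0,0,0,0],[1,-3.41,3.33,0,0,0,0],[1,-4.66,3.24,0,0,0,0],[1,-5.80,2.73,0,0,0,0],[1,-6.70,1.86,0,0,0,0],[1,-7.25,0.74,0,0,0,0],[1,-7.25,0.74,0,0,0,0]]]' 20; python3 -c "
from h import *
st()"
```

```text
time: 4.55
tool_pos: [0.4896, -0.3549, 0.2745]
tcp_rot: [2.22, 2.219, -0.001]
wrist_force: [0.4, -3.2, 7.6]
width: 0.203
t 4.55 grasp [ 0.4898 -0.3552  0.1195] phi 90.0 zax [ 0.001 -0.002 -1.   ] F [ 0.4 -3.2  7.6] M [-0.51  0.18  0.01] w 0.203 q [-0.67  0.24  1.88 -0.    1.01 -0.67]
```

```bash
python3 -c "
from h import *
circ(-75.5,range(20,241,20),off=(0,0))"
```

```text
20 [1,-0.10,-1.25,0,0,0,0]
40 [1,0.24,-2.45,0,0,0,0]
60 [1,0.96,-3.47,0,0,0,0]
80 [1,1.99,-4.18,0,0,0,0]
100 [1,3.20,-4.49,0,0,0,0]
120 [1,4.45,-4.37,0,0,0,0]
140 [1,5.58,-3.83,0,0,0,0]
160 [1,6.45,-2.94,0,0,0,0]
180 [1,6.97,-1.80,0,0,0,0]
200 [1,7.07,-0.56,0,0,0,0]
220 [1,6.73,0.65,0,0,0,0]
240 [1,6.01,1.67,0,0,0,0]
```

```bash
python3 -m jog '[[[1,-0.10,-1.25,0,0,0,0],[1,0.24,-2.45,0,0,0,0],[1,0.96,-3.47,0,0,0,0],[1,1.99,-4.18,0,0,0,0],[1,3.20,-4.49,0,0,0,0],[1,4.45,-4.37,0,0,0,0],[1,5.58,-3.83,0,0,0,0],[1,6.45,-2.94,0,0,0,0],[1,6.97,-1.80,0,0,0,0],[1,7.07,-0.56,0,0,0,0],[1,6.73,0.65,0,0,0,0],[1,6.73,0.65,0,0,0,0]]]' 20; python3 -c "
from h import *
st();snap('side','s4.png',(230,100,400,260),4);snap('top','t4.png',(200,150,400,290),4)"
```

```text
time: 6.05
tool_pos: [0.497, -0.2875, 0.2744]
tcp_rot: [2.218, 2.221, -0.001]
wrist_force: [-0.6, -3.4, 8.1]
width: 0.201
t 6.05 grasp [ 0.4972 -0.2879  0.1194] phi 90.07 zax [ 0.001 -0.003 -1.   ] F [-0.6 -3.4  8.1] M [-0.57  0.14 -0.02] w 0.201 q [-0.57  0.19  1.95 -0.    1.   -0.57]
```

View pics/t4.png

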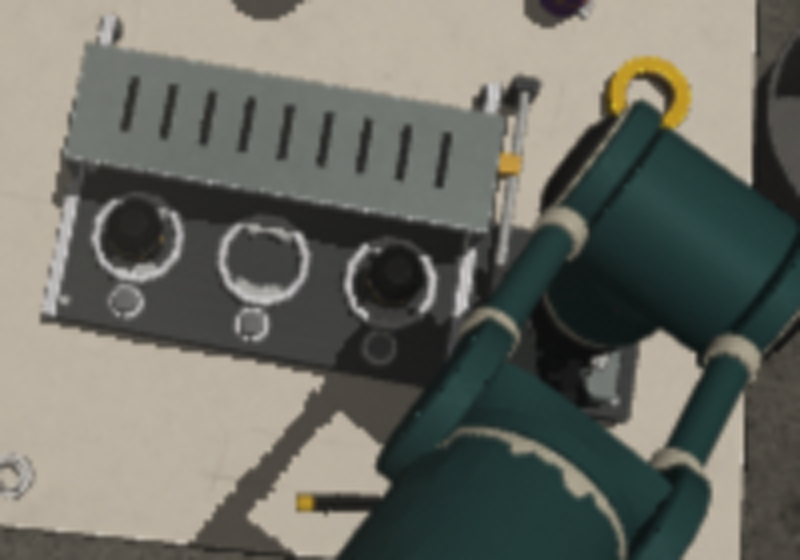

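```bash
python3 -c "
from h import *
circ(63,list(range(20,161,20))+list(range(170,251,10)),off=(0,-.05))"
```

```text
20 [1,-0.80,1.00,0,0,0,0]
40 [1,-1.85,1.68,0,0,0,0]
60 [1,-3.07,1.96,0,0,0,0]
80 [1,-4.31,1.81,0,0,0,0]
100 [1,-5.42,1.24,0,0,0,0]
120 [1,-6.28,0.33,0,0,0,0]
140 [1,-6.77,-0.82,0,0,0,0]
160 [1,-6.83,-2.07,0,0,0,0]
170 [1,-6.70,-2.69,0,0,0,0]
180 [1,-6.47,-3.27,0,0,0,0]
190 [1,-6.13,-3.80,0,0,0,0]
200 [1,-5.71,-4.27,0,0,0,0]
210 [1,-5.22,-4.65,0,0,0,0]
220 [1,-4.66,-4.95,0,0,0,0]
230 [1,-4.07,-5.14,0,0,0,0]
240 [1,-3.45,-5.23,0,0,0,0]
250 [1,-2.82,-5.21,0,0,0,0]
```

```bash
python3 -m jog '[[[1,-0.80,1.00,0,0,0,0],[1,-1.85,1.68,0,0,0,0],[1,-3.07,1.96,0,0,0,0],[1,-4.31,1.81,0,0,0,0],[1,-5.42,1.24,0,0,0,0],[1,-6.28,0.33,0,0,0,0],[1,-6.77,-0.82,0,0,0,0],[1,-6.83,-2.07,0,0,0,0],[1,-6.70,-2.69,0,0,0,0],[1,-6.47,-3.27,0,0,0,0],[1,-6.47,-3.27,0,0,0,0]]]' 20; python3 -c "
from h import *
st();circ(63-180,range(10,71,10))"
```

```text
time: 7.52
tool_pos: [0.4634, -0.3515, 0.2744]
tcp_rot: [2.22, 2.221, -0.0]
wrist_force: [-1.8, -0.9, 9.7]
width: 0.2
t 7.53 grasp [ 0.4635 -0.3516  0.1194] phi 90.02 zax [ 0.001 -0.001 -1.   ] F [-1.8 -0.9  9.7] M [-0.17  0.31  0.02] w 0.2 q [-0.69  0.2   1.93 -0.    1.   -0.69]
10 [1,0.33,-0.53,0,0,0,0]
20 [1,0.75,-1.00,0,0,0,0]
30 [1,1.25,-1.38,0,0,0,0]
40 [1,1.80,-1.68,0,0,0,0]
50 [1,2.40,-1.87,0,0,0,0]
60 [1,3.02,-1.96,0,0,0,0]
70 [1,3.65,-1.94,0,0,0,0]
```

```bash
python3 -m jog '[[[1,0.33,-0.53,0,0,0,0],[1,0.75,-1.0,0,0,0,0],[1,1.0,-1.2,0,0,0,0],[1,1.25,-1.38,0,0,0,0],[1,1.25,-1.38,0,0,0,0]]]' 20; python3 -c "
from h import *
st()"
python3 -m jog '[[[1,0.27,-0.16,0,0,0,0],[1,0.55,-0.3,0,0,0,0],[1,0.55,-0.3,0,0,0,0]]]' 20; python3 -c "
from h import *
st()"
```

```text
time: 8.15
tool_pos: [0.4501, -0.3388, 0.2744]
tcp_rot: [2.22, 2.221, 0.001]
wrist_force: [0.5, 0.5, 9.4]
width: 0.205
t 8.15 grasp [ 0.4503 -0.339   0.1194] phi 90.02 zax [ 0.002 -0.001 -1.   ] F [0.5 0.5 9.4] M [ 0.03  0.05 -0.02] w 0.205 q [-0.69  0.17  1.97  0.    1.   -0.69]
time: 8.52
tool_pos: [0.4473, -0.3333, 0.2744]
tcp_rot: [2.219, 2.22, 0.001]
wrist_force: [0.6, -0.9, 9.2]
width: 0.201
t 8.53 grasp [ 0.4476 -0.3335  0.1195] phi 90.02 zax [ 0.002 -0.001 -1.   ] F [ 0.6 -0.9  9.2] M [ 0.02 -0.09 -0.02] w 0.201 q [-0.69  0.16  1.98  0.    0.99 -0.69]
```

```bash
python3 -m jog '[[[1,0.3,-0.1,0,0,0,0],[1,0.6,-0.17,0,0,0,0],[1,0.6,-0.17,0,0,0,0]]]' 20; python3 -c "
from h import *
st();snap('side','s5.png',(230,100,400,260),4);snap('top','t5.png',(200,150,400,290),4)"
```

```text
time: 8.9
tool_pos: [0.4456, -0.3274, 0.2744]
tcp_rot: [2.219, 2.22, 0.001]
wrist_force: [1.1, -0.5, 9.2]
width: 0.202
t 8.9 grasp [ 0.4459 -0.3275  0.1194] phi 90.03 zax [ 0.002 -0.001 -1.   ] F [ 1.1 -0.5  9.2] M [-0.04 -0.08 -0.03] w 0.202 q [-0.68  0.15  1.99  0.    0.99 -0.68]
```

View pics/t5.png

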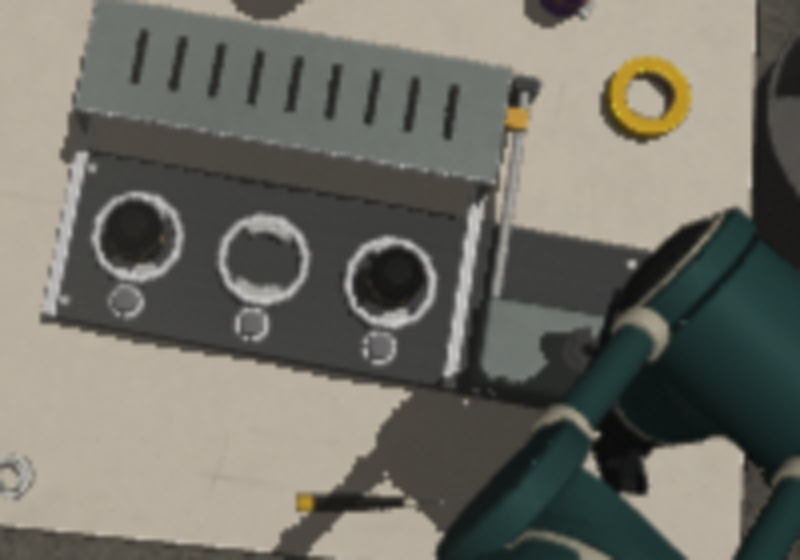

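```bash
python3 -c "
from h import *
xx=np.array([.9963,-.0859]);S=np.array([.5258,-.0899])
for c in((78,110),(285,148),(493,185)):
    p=onz('top',c[0]/4+200,c[1]/4+150,.118);print(p,(p[:2]-S)@xx)"
```

```text
[0.61001489 0.05063124 0.118     ] 0.07183166343166592
[ 0.5967871  -0.09716992  0.118     ] 0.07134893856502482
[ 0.58447058 -0.24414488  0.118     ] 0.07170313210214832
```

The hood's front edge measures about 71.6 mm behind the socket axes, so it is 1 to 2 mm short of the stop. I'll push on until the force rises.

```bash
python3 -m jog '[[[1,0.3,-0.05,0,0,0,0],[1,0.6,-0.07,0,0,0,0],[1,0.9,-0.08,0,0,0,0],[1,0.9,-0.08,0,0,0,0]]]' 20; python3 -c "
from h import *
st()"
python3 -m jog '[[[1,0.3,0.01,0,0,0,0],[1,0.6,0.05,0,0,0,0],[1,0.6,0.05,0,0,0,0]]]' 20; python3 -c "
from h import *
st()"
```

```text
time: 9.5
tool_pos: [0.4448, -0.3184, 0.2744]
tcp_rot: [2.219, 2.22, 0.001]
wrist_force: [1.5, -0.8, 8.9]
width: 0.203
t 9.5 grasp [ 0.4452 -0.3186  0.1194] phi 90.03 zax [ 0.002 -0.001 -1.   ] F [ 1.5 -0.8  8.9] M [-0.06 -0.05 -0.02] w 0.203 q [-0.67  0.14  2.01  0.    0.99 -0.67]
time: 9.88
tool_pos: [0.445, -0.3153, 0.2745]
tcp_rot: [2.213, 2.218, -0.008]
wrist_force: [-1.5, -14.2, 2.7]
width: 0.202
t 9.88 grasp [ 0.4454 -0.3167  0.1196] phi 90.12 zax [ 0.002 -0.009 -1.   ] F [ -1.5 -14.2   2.7] M [-2.26  0.3  -0.01] w 0.202 q [-0.66  0.14  2.01 -0.01  0.99 -0.66]
```

The force jumped to 14 N, so the crank is at its hard stop. I'll relax, release and lift, then look.

```bash
python3 -m jog '[[[1,-0.3,0,0,0,0,0],[0.4,-0.3,0,0,0,0,0],[0.4,-0.3,0,0,0,0,0],[0.4,-0.3,0,0,0,0,0],[0.4,-0.3,0,-4,0,0,0],[0.4,-0.3,0,-9,0,0,0],[0.4,-0.3,0,-9,0,0,0]]]' 20; python3 -c "
from h import *
st();snap('side','s6.png',(180,100,350,270),3.5);snap('top','t6.png',(200,150,400,290),4)
xx=np.array([.9963,-.0859]);S=np.array([.5258,-.0899])
for i,a in((0,.095),(1,0),(2,-.095)):
    print(np.round(np.append(S+a*np.array([.0859,.9963]),.031),4))"
```

```text
time: 10.75
tool_pos: [0.4459, -0.3165, 0.3676]
tcp_rot: [2.215, 2.216, 0.002]
wrist_force: [0.1, 0.9, -0.5]
width: 0.598
t 10.75 grasp [ 0.447  -0.3173  0.2126] phi 90.02 zax [ 0.007 -0.005 -1.   ] F [ 0.1  0.9 -0.5] M [0.01 0.03 0.02] w 0.598 q [-0.66  0.05  1.92  0.    1.16 -0.66]
[0.534  0.0047 0.031 ]
[ 0.5258 -0.0899  0.031 ]
[ 0.5176 -0.1845  0.031 ]
```

View pics/s6.png

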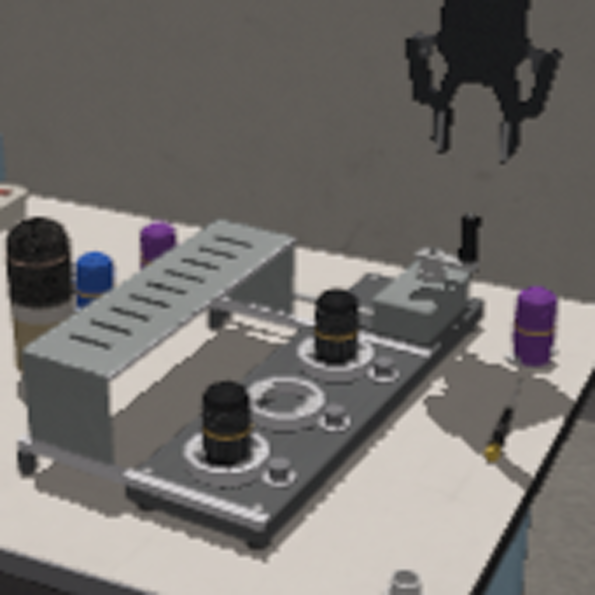

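View pics/t6.png

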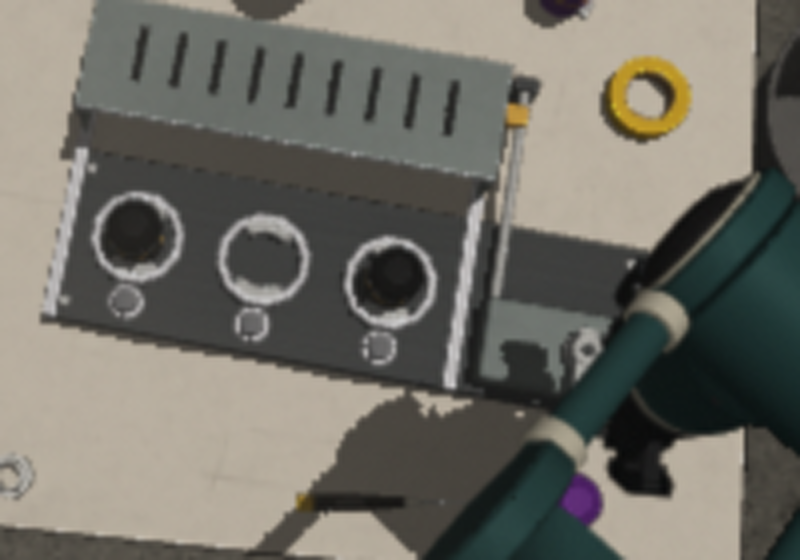

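The hood is fully back. Black heads with gold bands stand in socket 0, at top crop (138,236), and socket 2, at (391,282). Socket 1, at (263,260), is empty. The blue and purple look-alikes stand outside the jig. I'll refine the measurements, then press the right button.

```bash
python3 -c "
from h import *
for c in((138,236),(263,260),(391,282)): print('ring',onz('top',c[0]/4+200,c[1]/4+150,.044).round(4))
for c in((126,301),(252,324),(379,347)): print('btn',onz('top',c[0]/4+200,c[1]/4+150,.046).round(4))
go([.470,-.180,.10],90)"
```

```text
ring [0.5366 0.0041 0.044 ]
ring [ 0.5277 -0.0896  0.044 ]
ring [ 0.5206 -0.1849  0.044 ]
btn [0.4875 0.0075 0.046 ]
btn [ 0.4796 -0.086   0.046 ]
btn [ 0.4719 -0.1796  0.046 ]
shift cm [13.55  2.55 10.79] turn [0.001 0.    0.   ]
```

```bash
python3 -c "
from h import *
go([.4715,-.180,.12],-5)"
```

```text
shift cm [13.55  2.7   8.79] turn [ 1.000e-03 -0.000e+00  1.658e+00]
```

```bash
python3 -m jog '[[[1,5,1,0,0,0,0.18],[1,10,2,0,0,0,0.37],[1,13.55,2.7,0,0,0,0.55],[1,13.55,2.7,0,0,0,0.74],[1,13.55,2.7,0,0,0,0.92],[1,13.55,2.7,0,0,0,1.11],[1,13.55,2.7,3,0,0,1.3],[1,13.55,2.7,6,0,0,1.48],[1,13.55,2.7,8.8,0,0,1.658],[1,13.55,2.7,8.8,0,0,1.658],[1,13.55,2.7,8.8,0,0,1.658]]]' 20; python3 -c "
from h import *
st();go([.4715,-.180,.069],-5);snap('side','s7.png',(180,100,350,270),3.5);snap('top','t7.png',(200,150,400,290),4)"
```

```text
time: 12.22
tool_pos: [0.4714, -0.1801, 0.2744]
tcp_rot: [-3.138, 0.132, 0.002]
wrist_force: [0.2, 0.9, 0.4]
width: -0.0
t 12.22 grasp [ 0.4712 -0.1801  0.1194] phi -4.82 zax [-0.001  0.    -1.   ] F [0.2 0.9 0.4] M [ 0.01 -0.05  0.01] w -0.0 q [-0.41  0.06  2.09  0.    0.99  1.24]
shift cm [ 0.02 -0.01  5.04] turn [-0.     0.001  0.003]
```

View pics/s7.png

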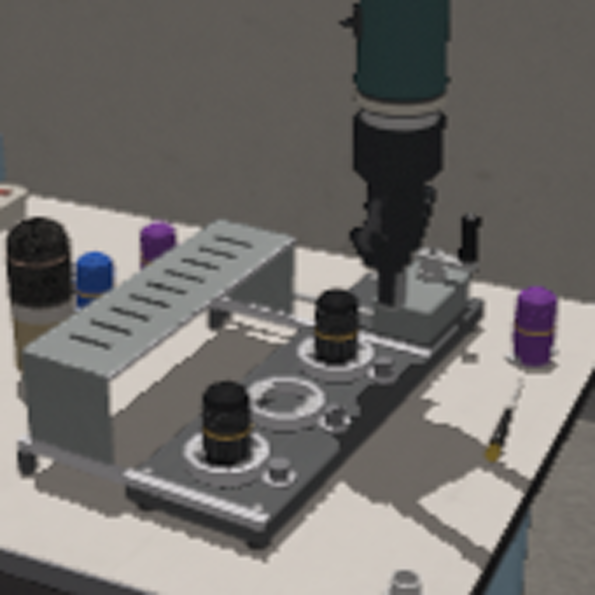

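The closed gripper is over the right button, at crop (382,368). I'll press down in steps.

```bash
python3 -m jog '[[[1,0,0,3,0,0,0],[1,0,0,5,0,0,0],[1,0,0,5.5,0,0,0],[1,0,0,5.8,0,0,0],[1,0,0,6.1,0,0,0],[1,0,0,6.4,0,0,0],[1,0,0,6.4,0,0,0]]]' 20; python3 -c "
from h import *
st();snap('side','s8.png',(250,140,330,220),7)"
```

```text
time: 13.2
tool_pos: [0.4719, -0.1804, 0.2111]
tcp_rot: [3.138, -0.137, 0.003]
wrist_force: [-0.9, -0.7, 2.0]
width: 0.0
t 13.2 grasp [ 0.4722 -0.1805  0.0561] phi -4.99 zax [ 0.002 -0.001 -1.   ] F [-0.9 -0.7  2. ] M [ 0.03 -0.05 -0.03] w 0.0 q [-0.41  0.15  2.13  0.    0.85  1.24]
```

View pics/s8.png

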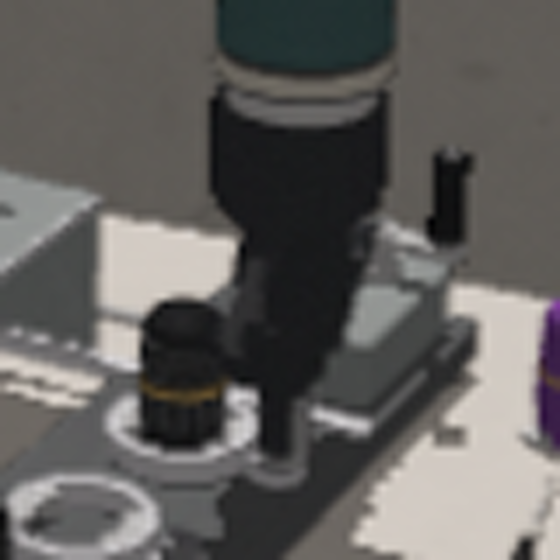

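```bash
python3 -m jog '[[[1,0,0,0.1,0,0,0],[1,0,0,0.2,0,0,0],[1,0,0,0.3,0,0,0],[1,0,0,0.3,0,0,0]]]' 20; python3 -c "
from h import *
st()"
python3 -m jog '[[[1,0,0,0.1,0,0,0],[1,0,0,0.2,0,0,0],[1,0,0,0.2,0,0,0]]]' 20; python3 -c "
from h import *
st()"
```

```text
time: 13.75
tool_pos: [0.4722, -0.1805, 0.2102]
tcp_rot: [3.138, -0.137, 0.001]
wrist_force: [-6.4, 2.6, 19.4]
width: 0.001
t 13.75 grasp [ 0.4723 -0.1806  0.0552] phi -4.99 zax [ 0.001 -0.    -1.   ] F [-6.4  2.6 19.4] M [0.47 1.04 0.01] w 0.001 q [-0.41  0.15  2.13 -0.    0.85  1.24]
time: 14.12
tool_pos: [0.4723, -0.1806, 0.2101]
tcp_rot: [3.138, -0.137, 0.001]
wrist_force: [-10.9, 5.2, 33.4]
width: 0.0
t 14.12 grasp [ 0.4724 -0.1807  0.0551] phi -4.98 zax [ 0. -0. -1.] F [-10.9   5.2  33.4] M [0.81 1.99 0.05] w 0.0 q [-0.41  0.16  2.13 -0.    0.85  1.24]
```

The button is on its stop: fingertip at z 0.037 and force rising to 33 N. I'll lift, open and go over head 2.

```bash
python3 -c "
from h import *
go([.521,-.1845,.150],-5)"
```

```text
shift cm [ 4.89 -0.03 -9.49] turn [ 0.    -0.001  0.   ]
```

```bash
python3 -m jog '[[[1,0,0,-3,0,0,0],[1,0,0,-8,0,0,0],[0,2,0,-9.5,0,0,0],[0,4.9,0,-9.5,0,0,0],[0,4.9,0,-9.5,0,0,0],[0,4.9,0,-9.5,0,0,0],[0,4.9,0,-9.5,0,0,0]]]' 20; python3 -c "
from h import *
st();go([.521,-.1845,.078],-5);snap('side','s9.png',(180,100,350,270),3.5);snap('top','t9.png',(200,150,400,290),4)"
```

```text
time: 15.0
tool_pos: [0.5192, -0.1843, 0.2998]
tcp_rot: [-3.138, 0.137, 0.003]
wrist_force: [0.8, 0.4, -0.1]
width: 0.997
t 15.0 grasp [ 0.5189 -0.1842  0.1448] phi -5.0 zax [-0.002  0.001 -1.   ] F [ 0.8  0.4 -0.1] M [ 0.06 -0.01  0.03] w 0.997 q [-0.39  0.12  1.98 -0.    1.05  1.27]
shift cm [0.19 0.01 6.68] turn [-0.001  0.002 -0.   ]
```

View pics/s9.png

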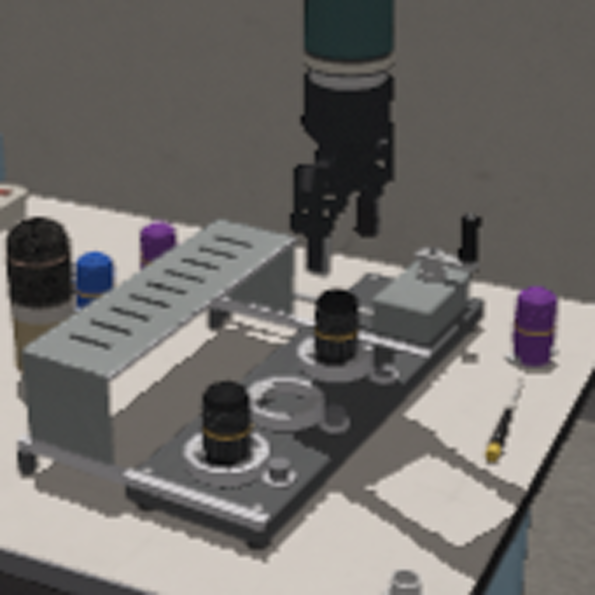

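View pics/t9.png

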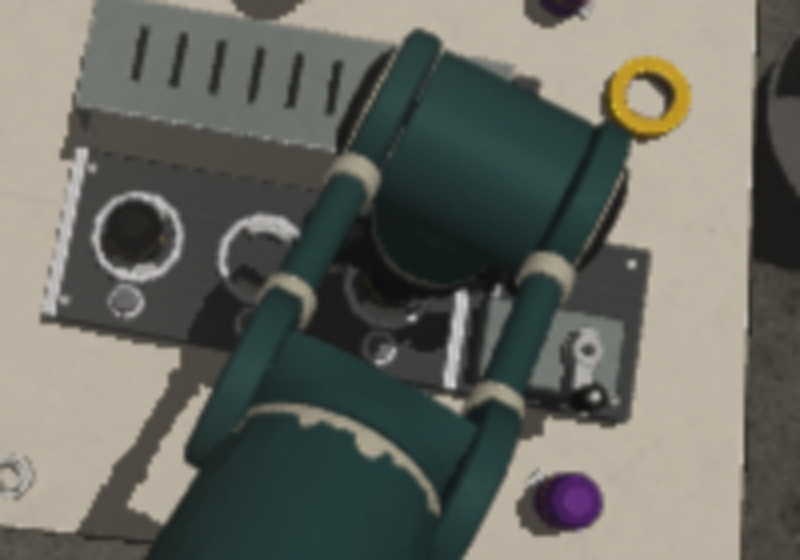

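```bash
python3 -c "
from h import *
print(onz('top',400/4+200,268/4+150,.103), onz('side',337/3.5+180,297/3.5+100,.103))
print(onz('top',137/4+200,222/4+150,.103), onz('side',227/3.5+180,388/3.5+100,.103))"
python3 -m jog '[[[0,0.2,0,2,0,0,0],[0,0.2,0,4,0,0,0],[0,0.2,0,5.5,0,0,0],[0,0.2,0,6.7,0,0,0],[0,0.2,0,6.7,0,0,0]]]' 20
python3 -c "
from h import *
st();go([.521,-.1845,.078],-5);snap('side','s10.png',(230,130,330,230),6)"
```

```text
[ 0.52222047 -0.18522674  0.103     ] [ 0.51470908 -0.16881812  0.103     ]
[0.53689263 0.00160139 0.103     ] [0.53220313 0.01293987 0.103     ]
time: 15.72
tool_pos: [0.5217, -0.1845, 0.2326]
tcp_rot: [-3.138, 0.137, 0.003]
wrist_force: [-0.4, 0.6, -0.2]
width: 1.0
t 15.72 grasp [ 0.5214 -0.1844  0.0776] phi -5.0 zax [-0.002  0.001 -1.   ] F [-0.4  0.6 -0.2] M [ 0.01  0.02 -0.05] w 1.0 q [-0.38  0.21  2.02  0.    0.92  1.27]
shift cm [-0.07  0.01 -0.04] turn [-0.001  0.002 -0.   ]
```

View pics/s10.png

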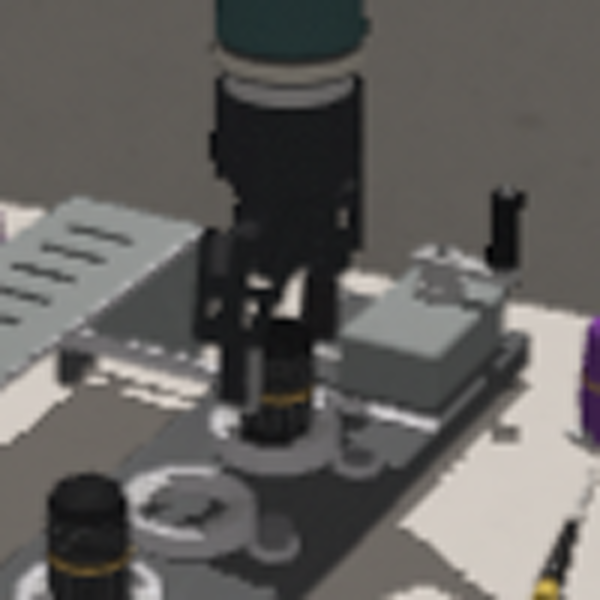

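```bash
python3 -m jog '[[[1,0,0,0,0,0,0],[1,0,0,0,0,0,0],[1,0,0,0,0,0,0],[1,0,0,0,0,0,0],[1,0,0,0,0,0,0]]]' 40
python3 -c "
from h import *
st();snap('side','s11.png',(230,130,330,230),6)"
```

```text
time: 16.4
tool_pos: [0.5227, -0.1848, 0.2345]
tcp_rot: [3.138, -0.137, 0.002]
wrist_force: [-0.5, -0.2, 5.4]
width: 0.464
t 16.4 grasp [ 0.5229 -0.1849  0.0795] phi -5.0 zax [ 0.001 -0.    -1.   ] F [-0.5 -0.2  5.4] M [0.08 0.15 0.01] w 0.464 q [-0.38  0.2   2.02  0.    0.92  1.27]
```

View pics/s11.png

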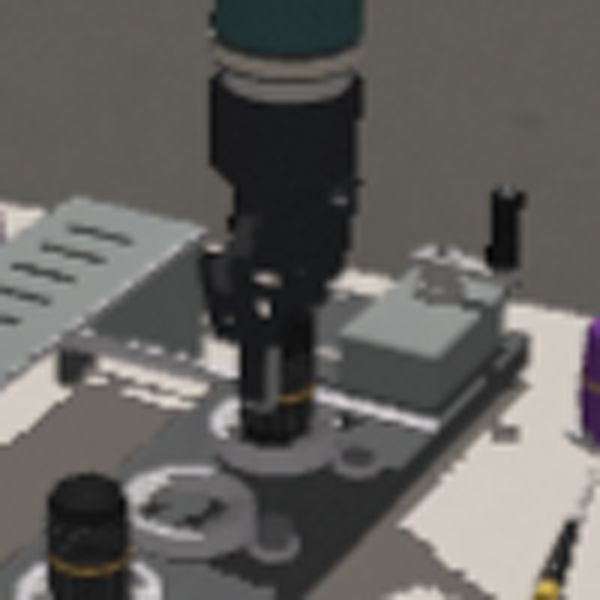

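```bash
python3 -m jog '[[[1,0,0,0,0,0,-0.1],[1,0,0,0,0,0,-0.2],[1,0,0,0,0,0,-0.3],[1,0,0,0,0,0,-0.4],[1,0,0,0,0,0,-0.4]]]' 40
python3 -c "
from h import *
st()"
```

```text
time: 17.08
tool_pos: [0.5226, -0.1851, 0.2345]
tcp_rot: [3.102, 0.491, 0.002]
wrist_force: [-1.4, -0.6, 4.6]
width: 0.457
t 17.07 grasp [ 0.5228 -0.1853  0.0795] phi 17.98 zax [ 0.001 -0.001 -1.   ] F [-1.4 -0.6  4.6] M [-0.21  0.1   0.  ] w 0.457 q [-0.39  0.2   2.02 -0.    0.92  0.87]
```

```bash
python3 -m jog '[[[1,0,0,0,0,0,-0.15],[1,0,0,0,0,0,-0.3],[1,0,0,0,0,0,-0.45],[1,0,0,0,0,0,-0.6],[1,0,0,0,0,0,-0.75],[1,0,0,0,0,0,-0.9],[1,0,0,0,0,0,-1.05],[1,0,0,0,0,0,-1.17],[1,0,0,0,0,0,-1.17]]]' 40
python3 -c "
from h import *
st();snap('side','s12.png',(230,130,330,230),6)"
```

```text
time: 18.2
tool_pos: [0.5228, -0.1851, 0.2345]
tcp_rot: [2.317, 2.119, 0.001]
wrist_force: [0.2, -0.6, 5.8]
width: 0.455
t 18.2 grasp [ 0.5231 -0.1852  0.0795] phi 84.88 zax [ 0.002 -0.001 -1.   ] F [ 0.2 -0.6  5.8] M [-0.15 -0.14  0.05] w 0.455 q [-0.39  0.2   2.02 -0.    0.92 -0.3 ]
```

View pics/s12.png

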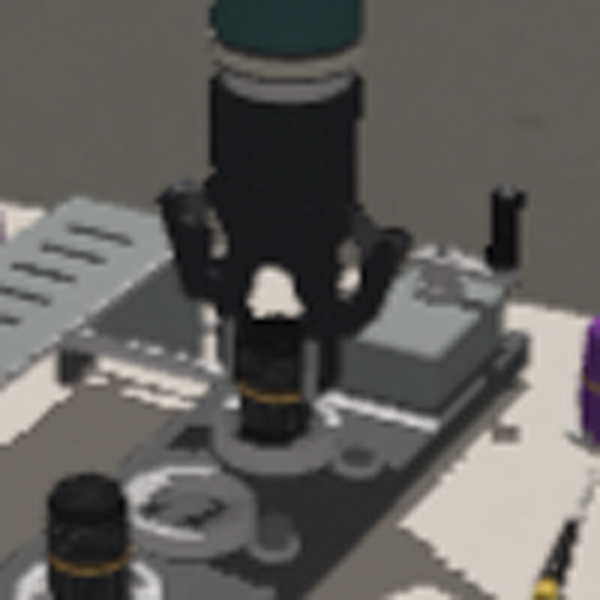

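The head turned the quarter turn freely. I'll lift gently and check the force.

```bash
python3 -m jog '[[[1,0,0,-0.3,0,0,0],[1,0,0,-0.6,0,0,0],[1,0,0,-1,0,0,0],[1,0,0,-1.5,0,0,0],[1,0,0,-2,0,0,0]]]' 40
python3 -c "
from h import *
st();snap('side','s13.png',(230,130,330,230),6)"
```

```text
time: 18.88
tool_pos: [0.5222, -0.1846, 0.2539]
tcp_rot: [-2.317, -2.121, 0.0]
wrist_force: [0.5, 0.0, -1.7]
width: 0.456
t 18.88 grasp [ 0.5221 -0.1846  0.0989] phi 84.95 zax [-0.  0. -1.] F [ 0.5  0.  -1.7] M [-0.04  0.05 -0.01] w 0.456 q [-0.38  0.18  2.01  0.    0.96 -0.3 ]
```

View pics/s13.png

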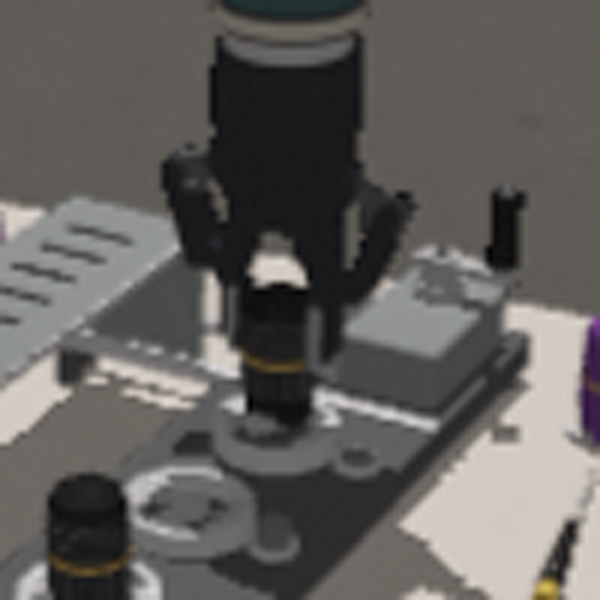

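The head is out: it clears the rim and the vertical force is -1.7 N. I'll lift to carry height and look at the tray again.

```bash
python3 -m jog '[[[1,0,0,-5,0,0,0],[1,0,0,-10,0,0,0],[1,0,0,-10,0,0,0]]]' 40
python3 -c "
from h import *
st();snap('side','s14.png',(100,200,300,330),4);snap('top','t14.png',(80,130,280,270),4)
go([.586,.225,.20],90)"
```

```text
time: 19.3
tool_pos: [0.5242, -0.1854, 0.3595]
tcp_rot: [2.31, 2.115, 0.007]
wrist_force: [0.7, 0.8, -1.3]
width: 0.456
t 19.3 grasp [ 0.5257 -0.186   0.2045] phi 84.95 zax [ 0.01  -0.004 -1.   ] F [ 0.7  0.8 -1.3] M [-0.01  0.01 -0.05] w 0.456 q [-0.38  0.07  1.91  0.    1.15 -0.3 ]
shift cm [41.37  2.75 -0.08] turn [ 0.001  0.    -0.088]
```

View pics/t14.png

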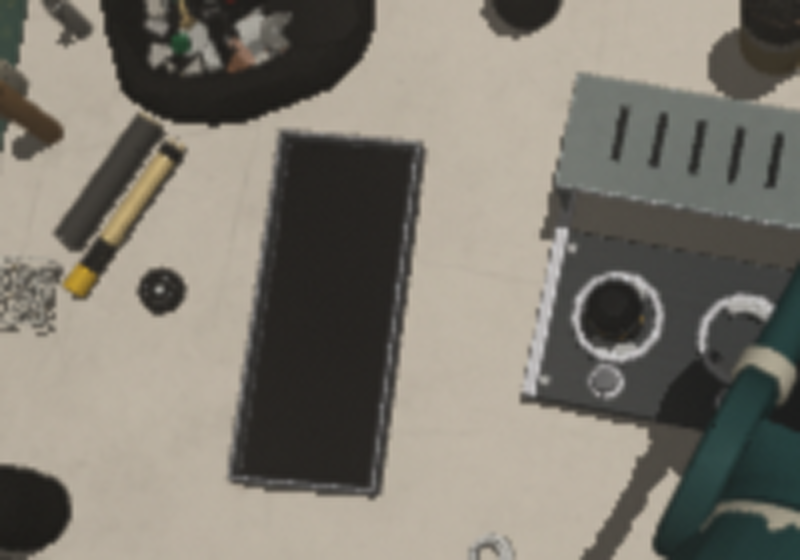

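View pics/s14.png

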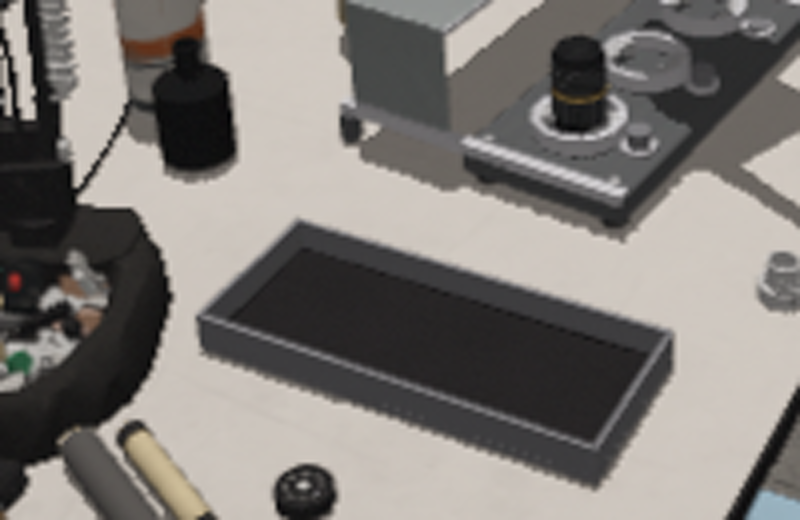

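```bash
python3 -c "
from h import *
P=np.array([onz('top',c[0]/4+80,c[1]/4+130,.026) for c in((282,131),(423,147),(376,495),(232,481))]);print(P.round(4),P.mean(0))
a=(P[0]+P[1])/2;b=(P[2]+P[3])/2;d=(a-b)/np.linalg.norm(a-b);print(d,np.linalg.norm(a-b));c=P.mean(0)
for k in(.062,-.062): print(c+k*d)"
```

```text
[[0.658  0.2787 0.026 ]
 [0.6559 0.1689 0.026 ]
 [0.3901 0.1677 0.026 ]
 [0.3899 0.2745 0.026 ]] [0.52347488 0.22246865 0.026     ]
[0.99994968 0.01003201 0.        ] 0.2669928970198993
[0.58547176 0.22309064 0.026     ]
[0.461478   0.22184667 0.026     ]
```

```bash
python3 -m jog '[[[1,5,0.4,0,0,0,0],[1,10,0.8,0,0,0,0],[1,15,1.1,0,0,0,0],[1,20,1.4,0,0,0,0],[1,25,1.8,0,0,0,0],[1,30,2.2,0,0,0,-0.03],[1,35,2.5,0,0,0,-0.06],[1,39,2.8,0,0,0,-0.088],[1,41.15,2.9,0,0,0,-0.088],[1,41.15,2.9,0,0,0,-0.088],[1,41.15,2.9,0,0,0,-0.088]]]' 40
python3 -c "
from h import *
st();snap('side','s15.png',(100,150,300,330),3.5);snap('top','t15.png',(80,130,280,270),4)
go([.587,.223,.0565],90)"
```

```text
time: 20.78
tool_pos: [0.587, 0.2216, 0.3527]
tcp_rot: [-2.222, -2.22, 0.003]
wrist_force: [-0.2, -0.1, -1.1]
width: 0.455
t 20.77 grasp [0.5868 0.2214 0.1977] phi 89.96 zax [-0.002 -0.001 -1.   ] F [-0.2 -0.1 -1.1] M [-0.02 -0.05  0.  ] w 0.455 q [ 0.32  0.21  1.77 -0.    1.17  0.32]
shift cm [ 1.800e-01 -1.000e-02  1.419e+01] turn [-0.001  0.001 -0.002]
```

View pics/s15.png

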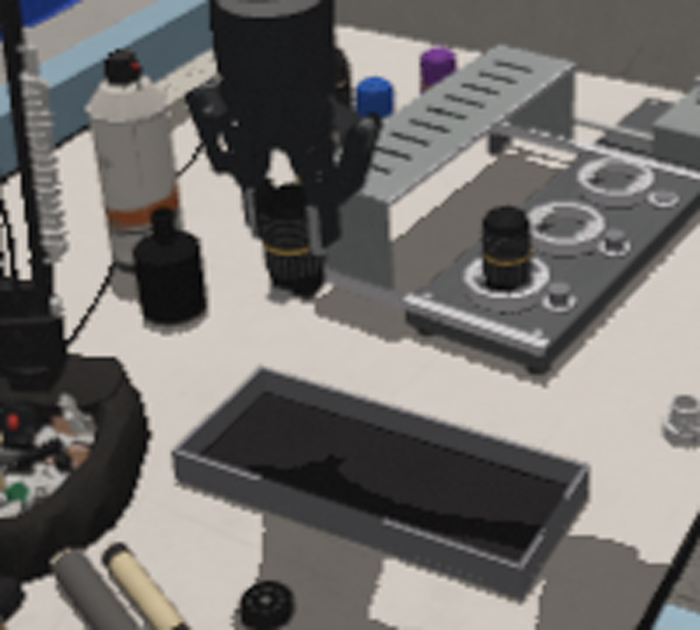

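View pics/t15.png

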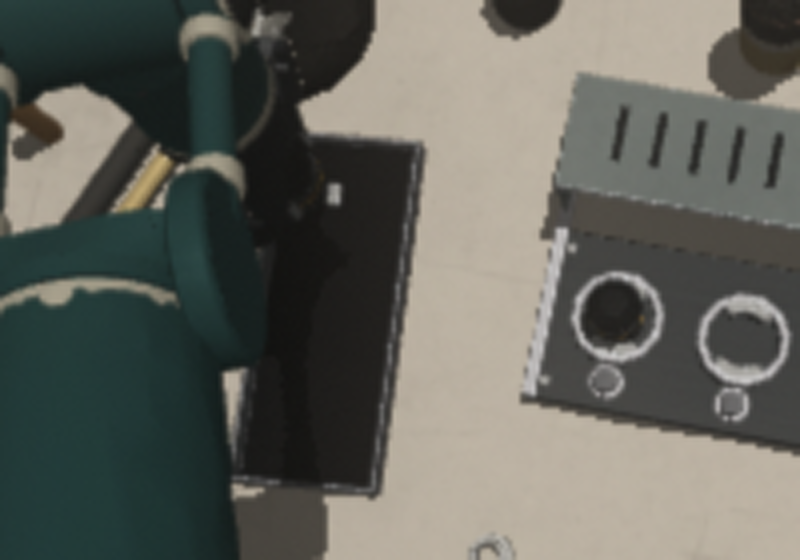

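The tray hasn't moved and the head is over its far half. I'll descend, then feel for the floor.

```bash
python3 -m jog '[[[1,0.18,0,4,0,0,0],[1,0.18,0,8,0,0,0],[1,0.18,0,11,0,0,0],[1,0.18,0,13,0,0,0],[1,0.18,0,14,0,0,0],[1,0.18,0,14,0,0,0]]]' 40
python3 -c "
from h import *
st()"
python3 -m jog '[[[1,0,0,0.1,0,0,0],[1,0,0,0.2,0,0,0],[1,0,0,0.3,0,0,0],[1,0,0,0.3,0,0,0]]]' 40
python3 -c "
from h import *
st()"
```

```text
time: 21.62
tool_pos: [0.5874, 0.2242, 0.2136]
tcp_rot: [-2.222, -2.221, 0.001]
wrist_force: [0.1, 0.5, -1.7]
width: 0.456
t 21.62 grasp [0.5874 0.2242 0.0586] phi 89.98 zax [-0. -0. -1.] F [ 0.1  0.5 -1.7] M [-0.01  0.02 -0.07] w 0.456 q [0.32 0.36 1.86 0.   0.92 0.33]
time: 22.12
tool_pos: [0.5873, 0.2245, 0.2109]
tcp_rot: [2.221, 2.222, 0.0]
wrist_force: [0.4, -0.1, -1.0]
width: 0.454
t 22.12 grasp [0.5873 0.2246 0.0559] phi 90.01 zax [ 0.  0. -1.] F [ 0.4 -0.1 -1. ] M [0.   0.01 0.03] w 0.454 q [ 0.33  0.36  1.87 -0.    0.92  0.33]
```

```bash
python3 -m jog '[[[1,0,0,0.1,0,0,0],[1,0,0,0.15,0,0,0],[1,0,0,0.2,0,0,0],[1,0,0,0.2,0,0,0]]]' 40
python3 -c "
from h import *
st()"
```

```text
time: 22.62
tool_pos: [0.5875, 0.2246, 0.2105]
tcp_rot: [2.221, 2.222, 0.0]
wrist_force: [-4.7, -1.6, 9.2]
width: 0.458
t 22.62 grasp [0.5875 0.2246 0.0555] phi 90.0 zax [ 0.  0. -1.] F [-4.7 -1.6  9.2] M [-0.22  0.78 -0.01] w 0.458 q [0.33 0.36 1.87 0.   0.92 0.33]
```

It has touched the floor at 9 N. I'll release and lift.

```bash
python3 -m jog '[[[1,0,0,-0.1,0,0,0],[0.3,0,0,-0.1,0,0,0],[0.3,0,0,-0.1,0,0,0],[0.3,0,0,-0.1,0,0,0],[0.3,0,0,-3,0,0,0],[0.3,0,0,-8,0,0,0],[0.3,0,0,-13,0,0,0],[0.3,-2,0,-14,0,0,0]]]' 40
python3 -c "
from h import *
st();snap('side','s16.png',(100,150,300,330),3.5)
go([.4735,.0085,.12],-5)"
```

```text
time: 23.62
tool_pos: [0.5889, 0.2055, 0.3538]
tcp_rot: [2.217, 2.221, 0.013]
wrist_force: [0.2, -0.2, 0.2]
width: 0.703
t 23.62 grasp [0.5902 0.206  0.1988] phi 90.1 zax [ 0.008  0.003 -1.   ] F [ 0.2 -0.2  0.2] M [ 0.01 -0.01 -0.01] w 0.703 q [0.3  0.2  1.78 0.   1.15 0.29]
shift cm [-19.42 -11.56   7.72] turn [ 0.005 -0.005  1.658]
```

View pics/s16.png

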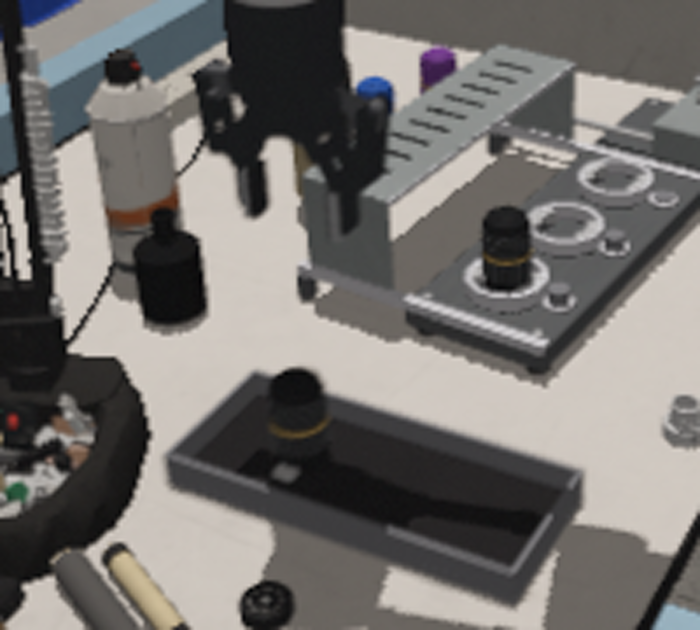

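Head 2 stands upright in the tray, at crop (297,412). The tray looks slightly blurred, as if it were moving just then, so I'll remeasure it before the next placing. Now button 0.

```bash
python3 -c "
from h import *
go([.489,.0085,.12],-5)"
```

```text
shift cm [-19.42 -10.01   7.73] turn [ 0.005 -0.005  1.658]
```

```bash
python3 -m jog '[[[1,-5,-2.5,0,0,0,0.18],[1,-10,-5,0,0,0,0.37],[1,-15,-7.5,0,0,0,0.55],[1,-19.4,-10,0,0,0,0.74],[1,-19.4,-10,0,0,0,0.92],[1,-19.4,-10,0,0,0,1.11],[1,-19.4,-10,3,0,0,1.3],[1,-19.4,-10,6,0,0,1.48],[1,-19.4,-10,7.7,0,0,1.658],[1,-19.4,-10,7.7,0,0,1.658],[1,-19.4,-10,7.7,0,0,1.658]]]' 20; python3 -c "
from h import *
st();go([.489,.0085,.058],-5);snap('side','s17.png',(150,150,350,330),3.5);snap('top','t17.png',(80,130,280,270),4)"
```

```text
time: 25.05
tool_pos: [0.4872, 0.0104, 0.2714]
tcp_rot: [-3.139, 0.133, 0.001]
wrist_force: [-0.5, 0.8, 0.8]
width: 0.002
t 25.05 grasp [0.4871 0.0104 0.1164] phi -4.85 zax [-0.001  0.    -1.   ] F [-0.5  0.8  0.8] M [ 0.05 -0.06  0.02] w 0.002 q [-0.03  0.04  2.13  0.    0.98  1.63]
shift cm [0.2  0.17 5.84] turn [0.    0.001 0.003]
```

View pics/s17.png

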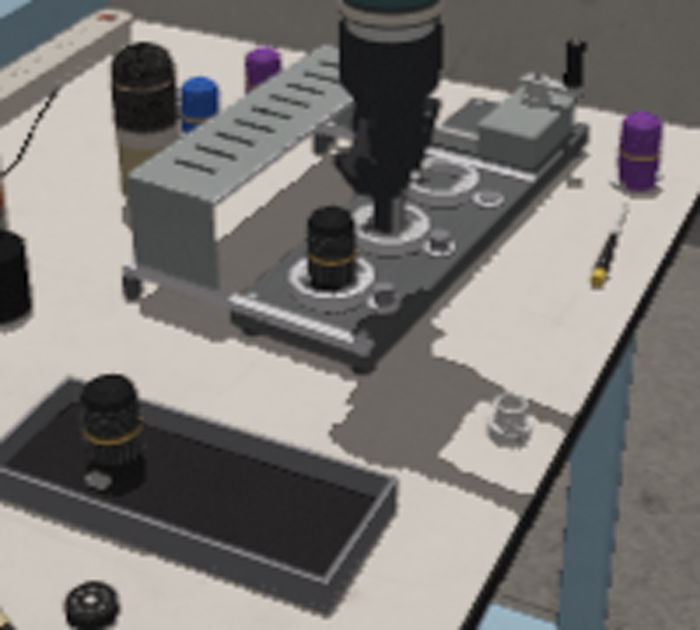

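View pics/t17.png

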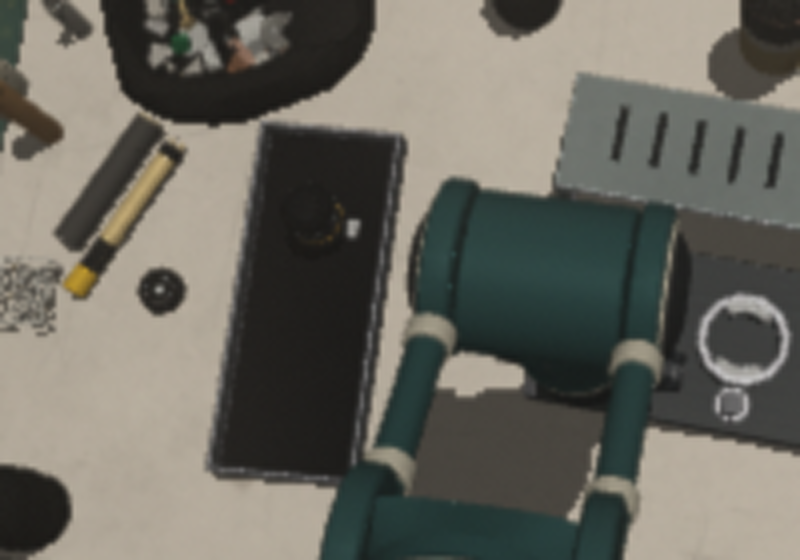

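The tray got knocked a couple of centimetres to the left and the head in it is still upright. Now I'll press button 0.

```bash
python3 -m jog '[[[1,0.2,0.17,3,0,0,0],[1,0.2,0.17,5,0,0,0],[1,0.2,0.17,5.5,0,0,0],[1,0.2,0.17,5.8,0,0,0],[1,0.2,0.17,6.1,0,0,0],[1,0.2,0.17,6.3,0,0,0],[1,0.2,0.17,6.4,0,0,0],[1,0.2,0.17,6.4,0,0,0]]]' 20; python3 -c "
from h import *
st();snap('side','s18.png',(220,180,300,260),7)"
```

```text
time: 26.15
tool_pos: [0.4898, 0.0086, 0.2103]
tcp_rot: [3.139, -0.137, 0.001]
wrist_force: [-8.7, 1.0, 18.4]
width: 0.004
t 26.15 grasp [0.4899 0.0086 0.0553] phi -4.98 zax [ 0.001 -0.    -1.   ] F [-8.7  1.  18.4] M [0.04 1.38 0.02] w 0.004 q [-0.03  0.13  2.17 -0.    0.85  1.62]
```

View pics/s18.png

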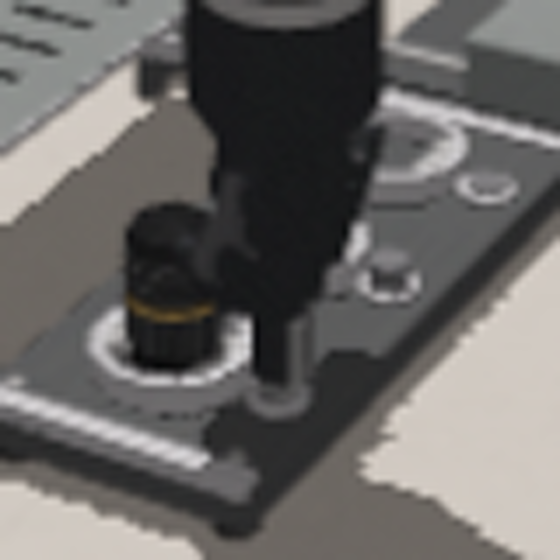

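The button is on its stop again, at the same height of 0.0553 with 18 N. I'll press one notch further, then lift and go over head 0.

```bash
python3 -m jog '[[[1,0,0,0.1,0,0,0],[1,0,0,0.1,0,0,0]]]' 20; python3 -c "
from h import *
st();go([.5395,.0043,.150],-5)"
```

```text
time: 26.45
tool_pos: [0.4898, 0.0086, 0.2102]
tcp_rot: [3.139, -0.136, 0.001]
wrist_force: [-10.7, -0.7, 26.2]
width: -0.002
t 26.45 grasp [0.4899 0.0086 0.0552] phi -4.98 zax [ 0. -0. -1.] F [-10.7  -0.7  26.2] M [0.01 1.91 0.03] w -0.002 q [-0.03  0.13  2.17 -0.    0.85  1.62]
shift cm [ 4.99  0.   -9.48] turn [ 0. -0.  0.]
```

```bash
python3 -m jog '[[[1,0,0,-3,0,0,0],[1,0,0,-8,0,0,0],[0,2,0,-9.5,0,0,0],[0,5,0,-9.5,0,0,0],[0,5,0,-9.5,0,0,0],[0,5,0,-9.5,0,0,0],[0,5,0,-9.5,0,0,0]]]' 20; python3 -c "
from h import *
st();go([.5395,.0043,.079],-5);snap('side','s19.png',(180,150,330,285),4.4)"
```

```text
time: 27.32
tool_pos: [0.5381, 0.0044, 0.3011]
tcp_rot: [-3.139, 0.137, 0.002]
wrist_force: [-0.1, 0.5, -0.1]
width: 0.997
t 27.32 grasp [0.5379 0.0044 0.1461] phi -4.99 zax [-0.001  0.    -1.   ] F [-0.1  0.5 -0.1] M [ 0.02 -0.02 -0.01] w 0.997 q [-0.04  0.1   2.    0.    1.05  1.62]
shift cm [ 0.15 -0.01  6.71] turn [0.    0.001 0.   ]
```

View pics/s19.png

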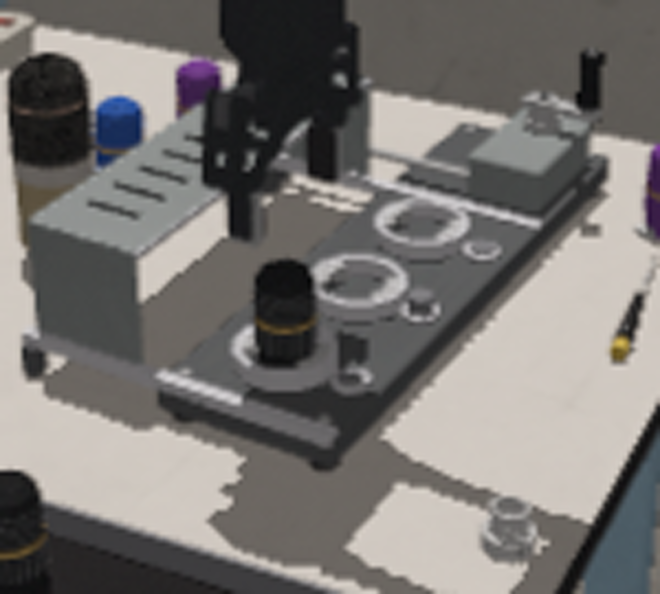

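Buttons 0 and 2 sit low while the middle one is still up. The open gripper is over head 0, at crop (285,310). I'll descend and grip.

```bash
python3 -m jog '[[[0,0.15,0,2,0,0,0],[0,0.15,0,4,0,0,0],[0,0.15,0,5.5,0,0,0],[0,0.15,0,6.7,0,0,0],[0,0.15,0,6.7,0,0,0],[1,0.15,0,6.7,0,0,0],[1,0.15,0,6.7,0,0,0],[1,0.15,0,6.7,0,0,0],[1,0.15,0,6.7,0,0,0],[1,0.15,0,6.7,0,0,0]]]' 40
python3 -c "
from h import *
st();snap('side','s20.png',(200,150,310,260),5.5)"
```

```text
time: 28.62
tool_pos: [0.541, 0.0041, 0.2356]
tcp_rot: [-3.139, 0.137, -0.002]
wrist_force: [-0.8, 1.6, 5.5]
width: 0.455
t 28.62 grasp [0.5412 0.0041 0.0806] phi -5.0 zax [ 0.002 -0.    -1.   ] F [-0.8  1.6  5.5] M [0.07 0.14 0.03] w 0.455 q [-0.04  0.18  2.04  0.    0.92  1.62]
```

View pics/s20.png

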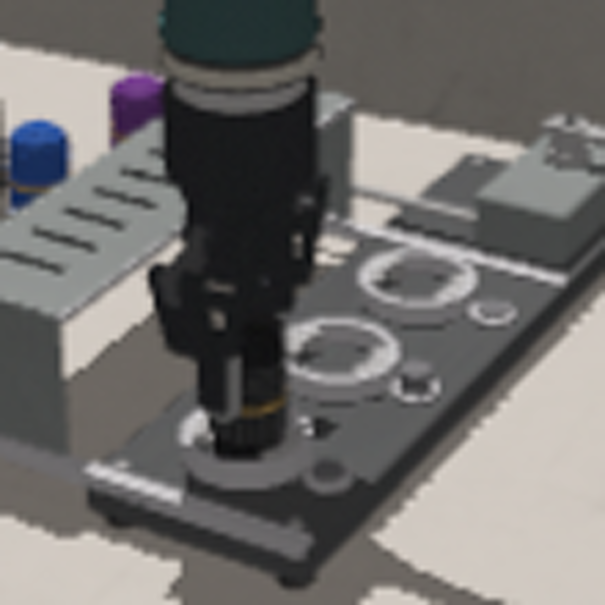

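Head 0 is gripped, with the opening at 38.7 mm. I'll twist it counter-clockwise.

```bash
python3 -m jog '[[[1,0,0,0,0,0,-0.1],[1,0,0,0,0,0,-0.2],[1,0,0,0,0,0,-0.3],[1,0,0,0,0,0,-0.4],[1,0,0,0,0,0,-0.4]]]' 40
python3 -c "
from h import *
st()"
```

```text
time: 29.3
tool_pos: [0.5409, 0.004, 0.2356]
tcp_rot: [3.102, 0.491, 0.002]
wrist_force: [-0.4, 0.0, 5.3]
width: 0.457
t 29.3 grasp [0.5411 0.004  0.0806] phi 17.98 zax [ 0.001 -0.    -1.   ] F [-0.4  0.   5.3] M [-0.09  0.12  0.02] w 0.457 q [-0.04  0.18  2.04 -0.    0.92  1.22]
```

```bash
python3 -m jog '[[[1,0,0,0,0,0,-0.15],[1,0,0,0,0,0,-0.3],[1,0,0,0,0,0,-0.45],[1,0,0,0,0,0,-0.6],[1,0,0,0,0,0,-0.75],[1,0,0,0,0,0,-0.9],[1,0,0,0,0,0,-1.05],[1,0,0,0,0,0,-1.17],[1,0,0,0,0,0,-1.17]]]' 40
python3 -c "
from h import *
st()"
python3 -m jog '[[[1,0,0,-0.3,0,0,0],[1,0,0,-0.6,0,0,0],[1,0,0,-1,0,0,0],[1,0,0,-1.5,0,0,0],[1,0,0,-2,0,0,0]]]' 40
python3 -c "
from h import *
st();snap('side','s21.png',(200,150,310,260),5.5)"
```

```text
time: 30.42
tool_pos: [0.5401, 0.0052, 0.2357]
tcp_rot: [-2.315, -2.12, -0.001]
wrist_force: [-4.4, 5.3, 10.9]
width: 0.459
t 30.43 grasp [0.5398 0.0055 0.0807] phi 84.97 zax [-0.001  0.002 -1.   ] F [-4.4  5.3 10.9] M [0.94 0.85 0.01] w 0.459 q [-0.04  0.18  2.05  0.    0.92  0.05]
time: 31.05
tool_pos: [0.5403, 0.0038, 0.2544]
tcp_rot: [2.316, 2.122, -0.002]
wrist_force: [0.2, -1.1, -1.7]
width: 0.456
t 31.05 grasp [0.5402 0.0036 0.0994] phi 84.99 zax [-0.001 -0.001 -1.   ] F [ 0.2 -1.1 -1.7] M [ 0.02 -0.    0.01] w 0.456 q [-0.04  0.15  2.03 -0.    0.95  0.05]
```

View pics/s21.png

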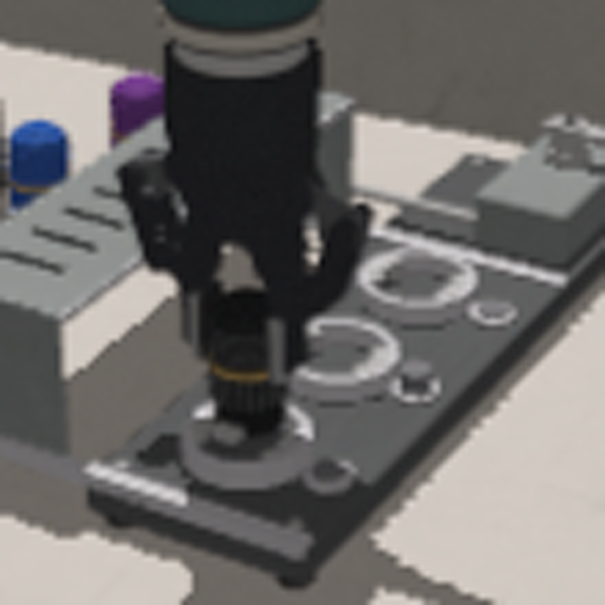

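Head 0 is out too. I'll raise it and remeasure the tray.

```bash
python3 -m jog '[[[1,0,0,-5,0,0,0],[1,0,0,-10,0,0,0],[1,0,0,-10,0,0,0]]]' 40
python3 -c "
from h import *
st();snap('side','s22.png',(80,190,280,330),4);snap('top','t22.png',(80,130,280,270),4)"
```

```text
time: 31.48
tool_pos: [0.5427, 0.0035, 0.3605]
tcp_rot: [2.311, 2.116, 0.011]
wrist_force: [-0.4, -1.3, -0.7]
width: 0.456
t 31.48 grasp [0.5444 0.0033 0.2055] phi 84.95 zax [ 0.011 -0.001 -1.   ] F [-0.4 -1.3 -0.7] M [ 0.02  0.01 -0.02] w 0.456 q [-0.04  0.04  1.94 -0.    1.15  0.05]
```

View pics/t22.png

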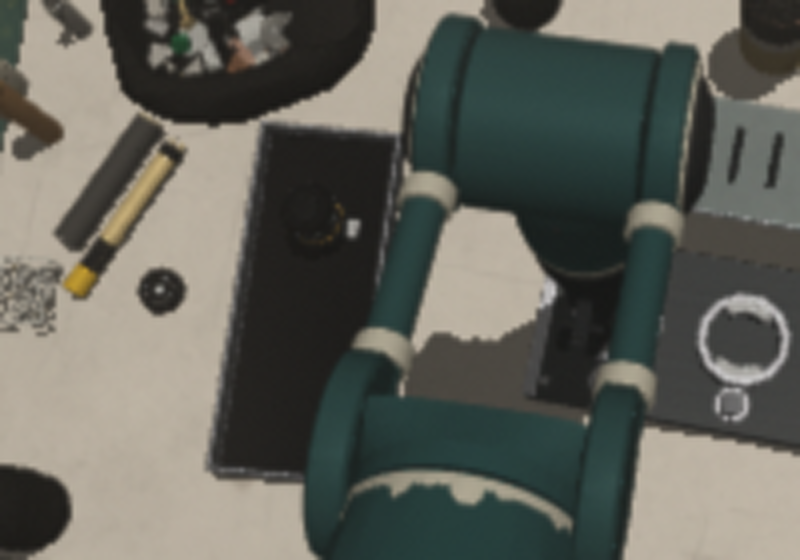

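View pics/s22.png

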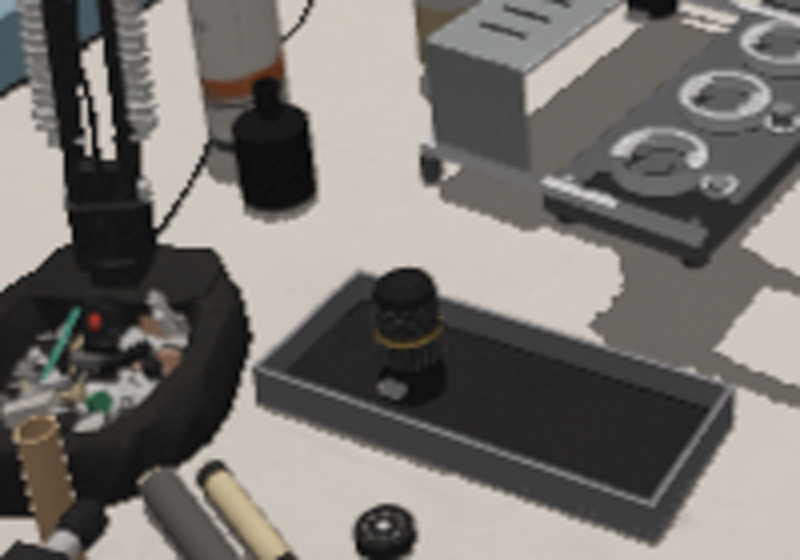

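```bash
python3 -c "
from h import *
P=np.array([onz('top',c[0]/4+80,c[1]/4+130,.026) for c in((262,125),(404,136),(211,472))]);print(P.round(4))
c=(P[1]+P[2])/2;d=P[0]-P[2];d/=np.linalg.norm(d);print(c,d)
t=c-.062*d+[.002,0,0];print(t);h=onz('top',312/4+80,207/4+130,.078);print('head top',h,'side corner',onz('side',652/4+80,498/4+190,.026),onz('side',732/4+80,390/4+190,.026))
go([t[0],t[1],.20],90)"
```

```text
[[0.6613 0.2948 0.026 ]
 [0.6632 0.1846 0.026 ]
 [0.3949 0.2909 0.026 ]]
[0.52904599 0.23779553 0.026     ] [0.9998966  0.01438035 0.        ]
[0.4690524  0.23690395 0.026     ]
head top [0.58955732 0.23248077 0.078     ] side corner [0.39888203 0.29354686 0.026     ] [0.39545427 0.19542589 0.026     ]
shift cm [22.6  -9.18  0.  ] turn [ 0.002  0.001 -0.088]
```

```bash
python3 -m jog '[[[1,5,-2,0,0,0,0],[1,10,-4,0,0,0,-0.03],[1,15,-6,0,0,0,-0.06],[1,20,-8.2,0,0,0,-0.088],[1,22.8,-9.2,0,0,0,-0.088],[1,22.8,-9.2,0,0,0,-0.088],[1,22.8,-9.2,0,0,0,-0.088]]]' 40
python3 -c "
from h import *
st();go([.469,.2385,.058],90);snap('side','s23.png',(80,150,280,330),3.5)"
```

```text
time: 32.45
tool_pos: [0.4685, 0.2387, 0.353]
tcp_rot: [-2.221, -2.222, 0.005]
wrist_force: [-0.1, -0.9, -1.2]
width: 0.455
t 32.45 grasp [0.4681 0.2384 0.198 ] phi 90.02 zax [-0.002 -0.002 -1.   ] F [-0.1 -0.9 -1.2] M [ 0.03 -0.01  0.  ] w 0.455 q [ 0.42  0.02  1.98 -0.    1.15  0.42]
shift cm [1.0e-02 9.0e-02 1.4e+01] turn [-0.002  0.002  0.   ]
```

View pics/s23.png

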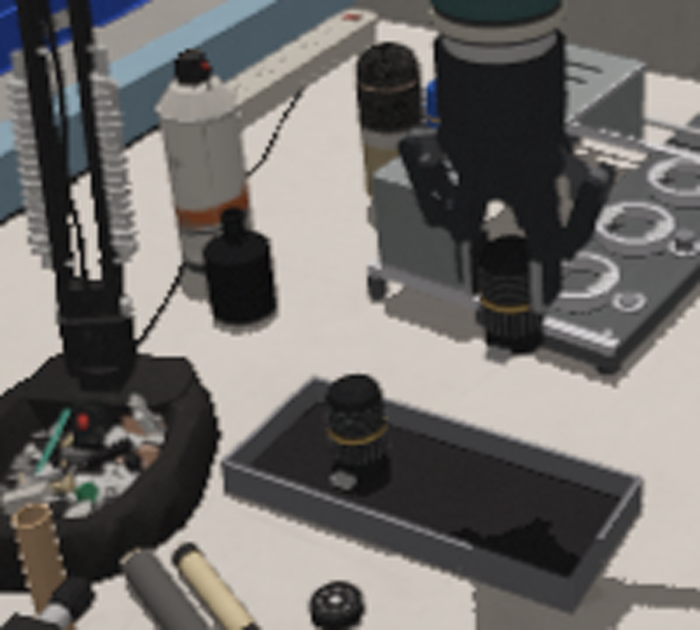

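```bash
python3 -m jog '[[[1,0,0.1,4,0,0,0],[1,0,0.1,8,0,0,0],[1,0,0.1,11,0,0,0],[1,0,0.1,13,0,0,0],[1,0,0.1,13.8,0,0,0],[1,0,0.1,14,0,0,0],[1,0,0.1,14,0,0,0]]]' 40
python3 -c "
from h import *
st()"
python3 -m jog '[[[1,0,0,0.1,0,0,0],[1,0,0,0.15,0,0,0],[1,0,0,0.2,0,0,0],[1,0,0,0.2,0,0,0]]]' 40
python3 -c "
from h import *
st()"
```

```text
time: 33.38
tool_pos: [0.4705, 0.2392, 0.2155]
tcp_rot: [2.222, 2.22, 0.002]
wrist_force: [0.6, 0.9, -0.6]
width: 0.455
t 33.38 grasp [0.4707 0.2393 0.0605] phi 89.97 zax [ 0.001  0.001 -1.   ] F [ 0.6  0.9 -0.6] M [-0.    0.02  0.  ] w 0.455 q [ 0.42  0.19  2.08 -0.    0.87  0.42]
time: 33.88
tool_pos: [0.4698, 0.2394, 0.2127]
tcp_rot: [2.221, 2.222, 0.0]
wrist_force: [-0.2, -0.6, -0.9]
width: 0.456
t 33.88 grasp [0.4698 0.2394 0.0577] phi 90.01 zax [ 0.  0. -1.] F [-0.2 -0.6 -0.9] M [-0.02  0.03  0.03] w 0.456 q [0.42 0.19 2.09 0.   0.87 0.42]
```

```bash
python3 -m jog '[[[1,0,0,0.1,0,0,0],[1,0,0,0.2,0,0,0],[1,0,0,0.2,0,0,0]]]' 40
python3 -c "
from h import *
st()"
```

```text
time: 34.25
tool_pos: [0.47, 0.2394, 0.2116]
tcp_rot: [-2.221, -2.221, 0.0]
wrist_force: [-3.2, -0.6, 6.9]
width: 0.455
t 34.25 grasp [0.4699 0.2394 0.0566] phi 90.0 zax [-0.  0. -1.] F [-3.2 -0.6  6.9] M [-0.19  0.46  0.05] w 0.455 q [0.42 0.19 2.09 0.   0.86 0.42]
```

Contact, so I'll release and rise.

```bash
python3 -m jog '[[[1,0,0,-0.1,0,0,0],[0.3,0,0,-0.1,0,0,0],[0.3,0,0,-0.1,0,0,0],[0.3,0,0,-0.1,0,0,0],[0.3,0,0,-3,0,0,0],[0.3,0,0,-8,0,0,0],[0.3,0,0,-13,0,0,0],[0.3,-5,0,-14,0,0,0],[0.3,-10,0,-14,0,0,0],[0.3,-15,0,-14,0,0,0],[0.4,-20,0,-14,0,0,0]]]' 20
python3 -c "
from h import *
st();go([.445,-.317,.205],90);snap('side','s24.png',(80,150,280,330),3.5);snap('top','t24.png',(80,130,280,270),4)"
```

```text
time: 35.62
tool_pos: [0.4696, 0.0379, 0.3509]
tcp_rot: [2.221, 2.222, 0.001]
wrist_force: [1.3, -0.0, 0.4]
width: 0.593
t 35.62 grasp [0.4697 0.0379 0.1959] phi 90.03 zax [ 0.001 -0.    -1.   ] F [ 1.3 -0.   0.4] M [-0.01  0.    0.01] w 0.593 q [ 0.03 -0.09  2.09 -0.    1.14  0.03]
shift cm [-35.49  -2.47  -0.91] turn [0.001 0.    0.   ]
```

View pics/s24.png

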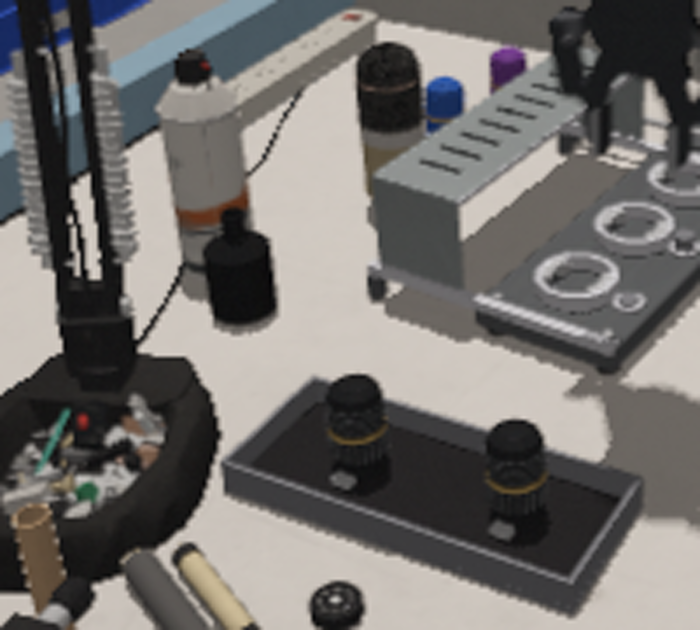

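View pics/t24.png

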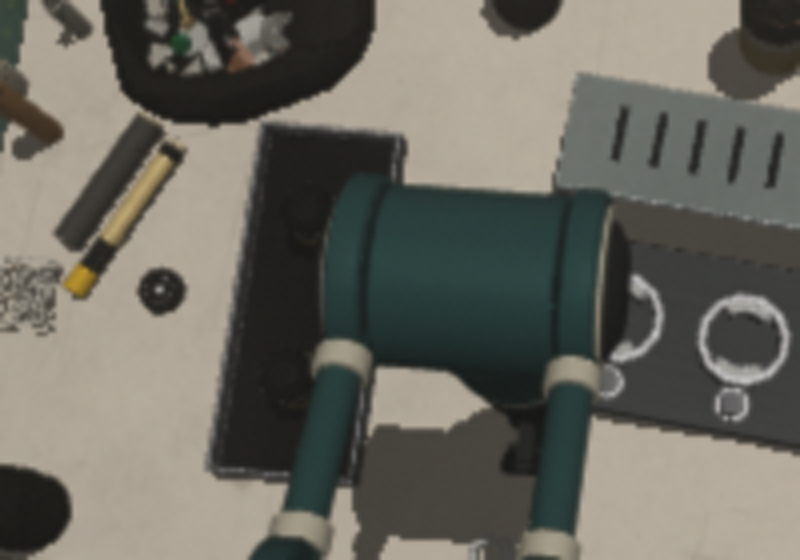

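Both heads stand upright in the tray, at side crop (357,420) and (516,468), and all three sockets are empty. Back to the crank.

```bash
python3 -m jog '[[[0.4,-5,-0.4,0,0,0,0],[0.4,-10,-0.8,-0.5,0,0,0],[0.4,-15,-1.2,-1,0,0,0],[0.4,-20,-1.5,-1,0,0,0],[0.4,-25,-1.9,-1,0,0,0],[0.4,-30,-2.2,-1,0,0,0],[0.4,-34,-2.4,-1,0,0,0],[0.4,-35.5,-2.5,-1,0,0,0],[0.4,-35.5,-2.5,-1,0,0,0],[0.4,-35.5,-2.5,-1,0,0,0]]]' 20
python3 -c "
from h import *
st();go([.445,-.317,.118],90);snap('side','s25.png',(230,100,400,260),4)"
```

```text
time: 36.98
tool_pos: [0.4451, -0.3144, 0.3604]
tcp_rot: [-2.22, -2.222, -0.001]
wrist_force: [0.5, 0.2, -0.2]
width: 0.6
t 36.98 grasp [ 0.445  -0.3142  0.2054] phi 90.05 zax [-0.     0.001 -1.   ] F [ 0.5  0.2 -0.2] M [ 0.02 -0.02 -0.02] w 0.6 q [-0.66  0.05  1.93  0.    1.16 -0.66]
shift cm [-0.27 -0.01  8.74] turn [-0.    -0.001  0.001]
```

View pics/s25.png

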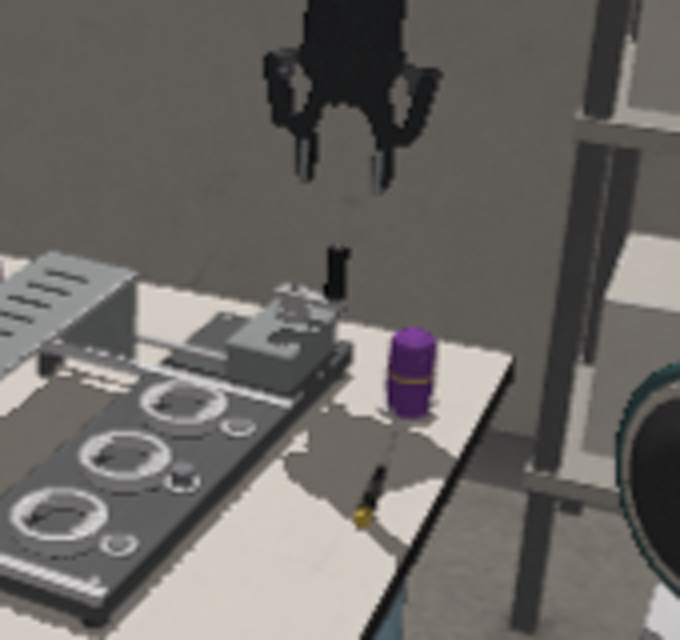

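```bash
python3 -m jog '[[[0.4,-0.27,0,4,0,0,0],[0.4,-0.27,0,7,0,0,0],[0.4,-0.27,0,8.7,0,0,0],[0.4,-0.27,0,8.7,0,0,0],[1,-0.27,0,8.7,0,0,0],[1,-0.27,0,8.7,0,0,0],[1,-0.27,0,8.7,0,0,0],[1,-0.27,0,8.7,0,0,0]]]' 20; python3 -c "
from h import *
st()
circ(175,range(20,221,20),d=1)"
```

```text
time: 38.02
tool_pos: [0.4452, -0.3188, 0.2753]
tcp_rot: [2.22, 2.22, 0.0]
wrist_force: [-1.4, 0.5, 5.8]
width: 0.199
t 38.02 grasp [ 0.4455 -0.3191  0.1203] phi 89.99 zax [ 0.002 -0.001 -1.   ] F [-1.4  0.5  5.8] M [ 0.18  0.37 -0.02] w 0.199 q [-0.67  0.14  2.   -0.    0.99 -0.67]
20 [1,-1.25,0.11,0,0,0,0]
40 [1,-2.38,0.64,0,0,0,0]
60 [1,-3.26,1.52,0,0,0,0]
80 [1,-3.79,2.65,0,0,0,0]
100 [1,-3.90,3.90,0,0,0,0]
120 [1,-3.58,5.11,0,0,0,0]
140 [1,-2.86,6.13,0,0,0,0]
160 [1,-1.84,6.85,0,0,0,0]
180 [1,-0.63,7.17,0,0,0,0]
200 [1,0.62,7.06,0,0,0,0]
220 [1,1.75,6.54,0,0,0,0]
```

```bash
python3 -c "
from h import *
circ(178,range(20,221,20),d=1)"
```

```text
20 [1,-1.24,0.17,0,0,0,0]
40 [1,-2.34,0.76,0,0,0,0]
60 [1,-3.18,1.69,0,0,0,0]
80 [1,-3.65,2.85,0,0,0,0]
100 [1,-3.69,4.10,0,0,0,0]
120 [1,-3.30,5.29,0,0,0,0]
140 [1,-2.53,6.27,0,0,0,0]
160 [1,-1.47,6.94,0,0,0,0]
180 [1,-0.25,7.20,0,0,0,0]
200 [1,0.99,7.02,0,0,0,0]
220 [1,2.09,6.43,0,0,0,0]
```

```bash
python3 -m jog '[[[1,-1.24,0.17,0,0,0,0],[1,-2.34,0.76,0,0,0,0],[1,-3.18,1.69,0,0,0,0],[1,-3.65,2.85,0,0,0,0],[1,-3.69,4.1,0,0,0,0],[1,-3.3,5.29,0,0,0,0],[1,-3.3,5.29,0,0,0,0]]]' 20; python3 -c "
from h import *
st()
s=bot.read_state();g=s['tool_pos'];a=np.degrees(np.arctan2(g[1]+.320,g[0]-.481));print(a)
circ(a,range(20,221,20),d=1)"
```

```text
time: 38.9
tool_pos: [0.5, -0.3518, 0.2754]
tcp_rot: [2.217, 2.218, 0.003]
wrist_force: [2.4, -2.4, 5.3]
width: 0.202
t 38.9 grasp [ 0.5007 -0.3522  0.1204] phi 90.02 zax [ 0.005 -0.003 -1.   ] F [ 2.4 -2.4  5.3] M [-0.45 -0.46 -0.01] w 0.202 q [-0.65  0.25  1.87  0.    1.01 -0.66]
-59.17977460392379
20 [1,0.82,0.95,0,0,0,0]
40 [1,1.91,1.56,0,0,0,0]
60 [1,3.14,1.76,0,0,0,0]
80 [1,4.37,1.52,0,0,0,0]
100 [1,5.44,0.88,0,0,0,0]
120 [1,6.23,-0.09,0,0,0,0]
140 [1,6.65,-1.27,0,0,0,0]
160 [1,6.63,-2.52,0,0,0,0]
180 [1,6.18,-3.69,0,0,0,0]
200 [1,5.37,-4.64,0,0,0,0]
220 [1,4.27,-5.24,0,0,0,0]
```

```bash
python3 -m jog '[[[1,0.82,0.95,0,0,0,0],[1,1.91,1.56,0,0,0,0],[1,3.14,1.76,0,0,0,0],[1,4.37,1.52,0,0,0,0],[1,5.44,0.88,0,0,0,0],[1,6.23,-0.09,0,0,0,0],[1,6.65,-1.27,0,0,0,0],[1,6.63,-2.52,0,0,0,0],[1,6.18,-3.69,0,0,0,0],[1,5.37,-4.64,0,0,0,0],[1,4.27,-5.24,0,0,0,0],[1,4.27,-5.24,0,0,0,0]]]' 20; python3 -c "
from h import *
st()
s=bot.read_state();g=s['tool_pos'];a=np.degrees(np.arctan2(g[1]+.320,g[0]-.481));print(a)
circ(a,range(20,221,20),d=1)"
```

```text
time: 40.4
tool_pos: [0.4466, -0.3093, 0.2753]
tcp_rot: [2.219, 2.217, 0.003]
wrist_force: [3.2, -2.4, 6.9]
width: 0.201
t 40.4 grasp [ 0.4473 -0.3096  0.1204] phi 89.95 zax [ 0.005 -0.002 -1.   ] F [ 3.2 -2.4  6.9] M [-0.38 -0.43  0.  ] w 0.201 q [-0.65  0.13  2.01  0.    0.99 -0.65]
162.70559184305282
20 [1,-1.24,-0.16,0,0,0,0]
40 [1,-2.46,0.12,0,0,0,0]
60 [1,-3.51,0.79,0,0,0,0]
80 [1,-4.27,1.79,0,0,0,0]
100 [1,-4.64,2.98,0,0,0,0]
120 [1,-4.58,4.23,0,0,0,0]
140 [1,-4.10,5.38,0,0,0,0]
160 [1,-3.25,6.30,0,0,0,0]
180 [1,-2.14,6.87,0,0,0,0]
200 [1,-0.90,7.03,0,0,0,0]
220 [1,0.32,6.76,0,0,0,0]
```

```bash
python3 -m jog '[[[1,-1.24,-0.16,0,0,0,0],[1,-2.46,0.12,0,0,0,0],[1,-3.51,0.79,0,0,0,0],[1,-4.27,1.79,0,0,0,0],[1,-4.64,2.98,0,0,0,0],[1,-4.58,4.23,0,0,0,0],[1,-4.1,5.38,0,0,0,0],[1,-3.25,6.3,0,0,0,0],[1,-2.14,6.87,0,0,0,0],[1,-0.9,7.03,0,0,0,0],[1,0.32,6.76,0,0,0,0],[1,0.32,6.76,0,0,0,0]]]' 20; python3 -c "
from h import *
st()
s=bot.read_state();g=s['tool_pos'];a=np.degrees(np.arctan2(g[1]+.320,g[0]-.481));print(a)
circ(a,list(range(15,91,15))+list(range(100,151,10)),d=1)"
```

```text
time: 41.9
tool_pos: [0.513, -0.3045, 0.2753]
tcp_rot: [-2.22, -2.223, 0.001]
wrist_force: [-4.0, -1.2, 11.8]
width: 0.202
t 41.9 grasp [ 0.513  -0.3045  0.1203] phi 90.07 zax [-0. -0. -1.] F [-4.  -1.2 11.8] M [-0.08  0.58 -0.02] w 0.202 q [-0.58  0.23  1.9  -0.    1.01 -0.58]
25.82871306534288
15 [1,0.79,-0.52,0,0,0,0]
30 [1,1.41,-1.22,0,0,0,0]
45 [1,1.83,-2.06,0,0,0,0]
60 [1,2.02,-2.98,0,0,0,0]
75 [1,1.97,-3.92,0,0,0,0]
90 [1,1.67,-4.81,0,0,0,0]
100 [1,1.35,-5.35,0,0,0,0]
110 [1,0.94,-5.82,0,0,0,0]
120 [1,0.45,-6.22,0,0,0,0]
130 [1,-0.09,-6.52,0,0,0,0]
140 [1,-0.69,-6.73,0,0,0,0]
150 [1,-1.31,-6.83,0,0,0,0]
```

```bash
python3 -m jog '[[[1,0.79,-0.52,0,0,0,0],[1,1.41,-1.22,0,0,0,0],[1,1.83,-2.06,0,0,0,0],[1,2.02,-2.98,0,0,0,0],[1,1.97,-3.92,0,0,0,0],[1,1.67,-4.81,0,0,0,0],[1,1.35,-5.35,0,0,0,0],[1,0.94,-5.82,0,0,0,0],[1,0.45,-6.22,0,0,0,0],[1,-0.09,-6.52,0,0,0,0],[1,-0.4,-6.64,0,0,0,0],[1,-0.4,-6.64,0,0,0,0]]]' 20; python3 -c "
from h import *
st();snap('top','t26.png',(200,150,400,290),4)
s=bot.read_state();g=s['tool_pos'];a=np.degrees(np.arctan2(g[1]+.320,g[0]-.481));print(a)
circ(a,range(5,41,5),d=1)"
```

```text
time: 43.4
tool_pos: [0.4474, -0.3092, 0.2753]
tcp_rot: [2.22, 2.22, 0.002]
wrist_force: [0.1, 0.5, 10.6]
width: 0.203
t 43.4 grasp [ 0.4477 -0.3093  0.1203] phi 89.99 zax [ 0.002 -0.    -1.   ] F [ 0.1  0.5 10.6] M [-0.07  0.12 -0.01] w 0.203 q [-0.65  0.13  2.01  0.    0.99 -0.65]
162.1387722707007
5 [1,-0.30,-0.08,0,0,0,0]
10 [1,-0.61,-0.14,0,0,0,0]
15 [1,-0.92,-0.17,0,0,0,0]
20 [1,-1.24,-0.17,0,0,0,0]
25 [1,-1.55,-0.15,0,0,0,0]
30 [1,-1.86,-0.09,0,0,0,0]
35 [1,-2.17,-0.01,0,0,0,0]
40 [1,-2.46,0.09,0,0,0,0]
```

View pics/t26.png

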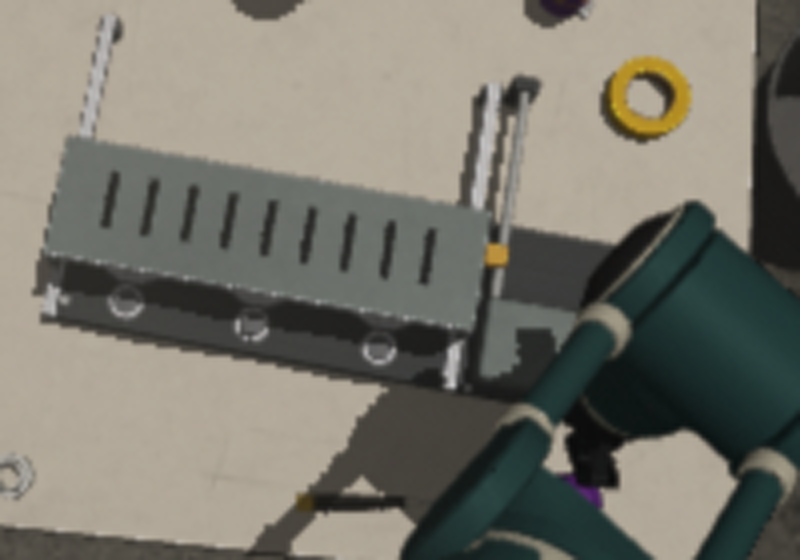

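The hood is nearly fully forward. I'll go on in small steps until the stop.

```bash
python3 -m jog '[[[1,-0.3,-0.08,0,0,0,0],[1,-0.61,-0.14,0,0,0,0],[1,-0.92,-0.17,0,0,0,0],[1,-0.92,-0.17,0,0,0,0]]]' 20; python3 -c "
from h import *
st()"
python3 -m jog '[[[1,-0.3,0,0,0,0,0],[1,-0.5,0.01,0,0,0,0],[1,-0.5,0.01,0,0,0,0]]]' 20; python3 -c "
from h import *
st()"
```

```text
time: 43.95
tool_pos: [0.4454, -0.3183, 0.2753]
tcp_rot: [2.221, 2.221, 0.001]
wrist_force: [-1.9, -0.0, 11.0]
width: 0.202
t 43.95 grasp [ 0.4456 -0.3182  0.1203] phi 90.0 zax [ 0.001  0.    -1.   ] F [-1.9 -0.  11. ] M [ 0.11  0.33 -0.03] w 0.202 q [-0.67  0.14  2.    0.    1.   -0.67]
time: 44.32
tool_pos: [0.4455, -0.3207, 0.2752]
tcp_rot: [-2.219, -2.217, -0.008]
wrist_force: [-1.4, 12.9, 18.2]
width: 0.202
t 44.33 grasp [ 0.4455 -0.3196  0.1202] phi 89.95 zax [-0.     0.007 -1.   ] F [-1.4 12.9 18.2] M [1.94 0.28 0.02] w 0.202 q [-0.67  0.15  2.    0.01  1.   -0.67]
```

```bash
python3 -m jog '[[[1,-0.2,0,0,0,0,0],[1,-0.2,0,0,0,0,0]]]' 20; python3 -c "
from h import *
st()"
python3 -m jog '[[[1,0.5,0,0,0,0,0],[0.4,0.5,0,0,0,0,0],[0.4,0.5,0,0,0,0,0],[0.4,0.5,0,0,0,0,0],[0.4,0.5,0,-4,0,0,0],[0.4,0.5,0,-9,0,0,0],[0.4,0.5,0,-14,0,0,0],[0.4,-4,-3,-16,0,0,0],[0.4,-9,-6,-16,0,0,0],[0.4,-14,-9,-16,0,0,0],[0.4,-14,-9,-16,0,0,0]]]' 20; python3 -c "
from h import *
st();snap('top','t27.png',scale=1.5);snap('side','s27.png',scale=1.5)
o=np.array([200,180.])
"
```

```text
time: 44.58
tool_pos: [0.4456, -0.3215, 0.2751]
tcp_rot: [-2.217, -2.214, -0.011]
wrist_force: [-0.5, 17.9, 20.6]
width: 0.199
t 44.58 grasp [ 0.4454 -0.3198  0.1201] phi 89.92 zax [-0.001  0.011 -1.   ] F [-0.5 17.9 20.6] M [ 2.86  0.15 -0.  ] w 0.199 q [-0.67  0.15  2.    0.01  1.   -0.68]
time: 45.95
tool_pos: [0.3526, -0.4686, 0.433]
tcp_rot: [-2.227, -2.215, 0.001]
wrist_force: [0.0, -0.1, 0.2]
width: 0.6
t 45.95 grasp [ 0.3524 -0.4686  0.278 ] phi 89.69 zax [-0.001  0.    -1.   ] F [ 0.  -0.1  0.2] M [ 0.05 -0.01  0.02] w 0.6 q [-0.97  0.08  1.76 -0.    1.3  -0.96]
```

View pics/t27.png

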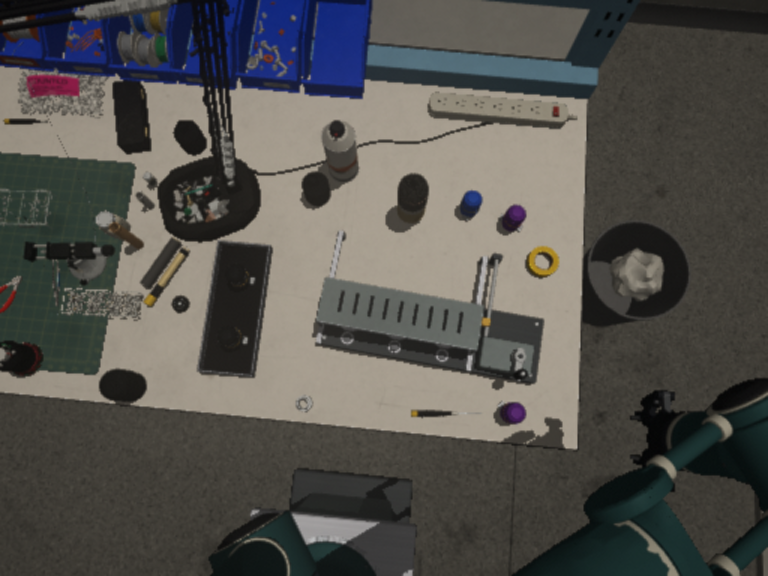

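View pics/s27.png

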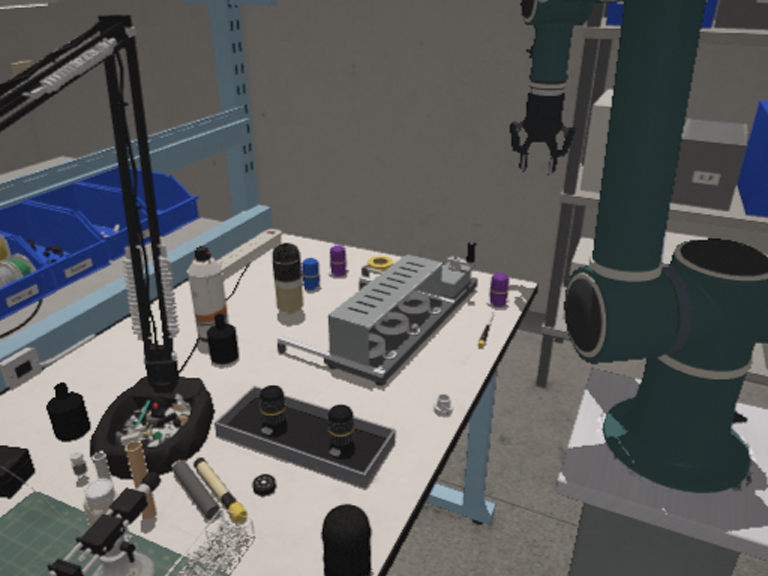

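```bash
python3 - <<'E'
from h import *
im=cv2.imread('pics/raw_t27.png');a=cv2.resize(im[180:265,200:375],None,fx=4.5,fy=4.5,interpolation=cv2.INTER_CUBIC)
cv2.imwrite('pics/t27c.png',np.clip(a.astype(float)*1.6,0,255).astype(np.uint8))
xx=np.array([.9963,-.0859]);S=np.array([.5258,-.0899])
# hood edge by gradient along jig x at several y, in both pictures (back t6, forward t27)
for f in('raw_t6.png','raw_t27.png','raw_t0.png'):
    g=cv2.imread('pics/'+f,0).astype(np.float32)
    o=[]
    for y in(.12,.10,.05,.0,-.05,-.1):
        ss=np.arange(-.06,.10,.0005);pts=np.array([proj('top',np.append(S+s*xx+y*np.array([.0859,.9963]),.118)) for s in ss],np.float32)
        v=cv2.remap(g,pts[:,0].reshape(1,-1),pts[:,1].reshape(1,-1),cv2.INTER_LINEAR)[0]
        d=v[10:]-v[:-10];k=np.argmax(d);o.append(ss[k+5]*1000)
    print(f,np.round(o,1))
E
```

```text
raw_t6.png [-18.   17.5  75.5  11.   75.  -36. ]Traceback (most recent call last):
  File "<stdin>", line 10, in <module>
  File "h.py", line 11, in proj
    K,R,t=cam(n);q=K@(R@np.array(p,float)+t);return q[:2]/q[2]
          ~~~^^^
  File "h.py", line 4, in cam
    m=bot.camera_model(n);K=np.array(m['intrinsics'],float);R=cv2.Rodrigues(np.array(m['rvec'],float))[0];t=np.array(m['tvec'],float).ravel()
ValueError: time passes only in moves, steps and waits
```

View pics/t27c.png

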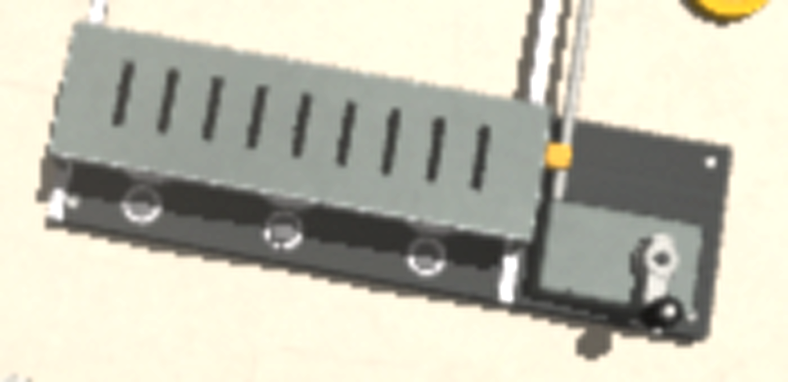

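```bash
python3 -c "
from h import *
xx=np.array([.9963,-.0859]);S=np.array([.5258,-.0899])
for c in((52,156),(295,198),(535,239)):
    p=onz('top',c[0]/4.5+200,c[1]/4.5+180,.118);print((p[:2]-S)@xx)
st()"
```

```text
-0.03595149818997414
-0.03431361582289988
-0.03242135125837574
t 46.05 grasp [ 0.3544 -0.4657  0.2778] phi 89.87 zax [-0.     0.002 -1.   ] F [-0.  -0.4  0. ] M [ 0.    0.03 -0.02] w 0.601 q [-0.96  0.08  1.77  0.    1.3  -0.96]
```

```bash
python3 -c "
from workcell import bot
print(bot.finish_job())"
```

```text
the job is handed in; nothing more can be done
None
```

I unloaded the jig and handed the job in at about 46 s. It held two heads, in the left and right sockets; the middle socket was empty, and I left its button up.

- **Hood back:** I cranked the hood back to its hard stop. The side force rose to 14 N there.
- **Heads:** For each head I pressed the button onto its stop (fingertips at z 0.037, force rising to 26–33 N), twisted it a quarter turn counter-clockwise and lifted it out. I then lowered each one into the tray until it touched the floor. The tray got knocked about 1.5 cm sideways after the first placing, so I measured it again before the second.
- **Hood forward:** I cranked the hood forward to its stop (18 N on the knob), about two full turns.

**Last checks:**
- The final pictures show both heads upright in the tray, the jig as it looked at the start, the bystanders apparently where they were, and the arm clear with almost no wrist force.
- One check disagreed: in the picture the hood's front edge came out at about -34 mm from the sockets, not the -37 mm expected. I put this down to pixel and calibration error of about one pixel, because the hard-stop force and the number of crank turns both show full travel.
- A finer edge measurement failed with an error, so I did not use it.

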